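Restock the guest laundry's supply chest

ROBOT

A 6-joint arm with a two-finger parallel gripper is mounted at the origin on the work surface. World frame = base frame: x ahead of the robot, y to its left, z up, the work surface at z = 0. Lengths are in mm, angles in degrees, forces in N, time in s.
With the tool pointing down it reaches from about 350 to 850 mm from the base axis. Payload 8.1 kg.
Tool frame: the origin (TCP) lies on the centre line of the jaws, within the pads' length; the fingertips stand 14 mm ahead of it and the grasp point (between the pads) lies 5 mm behind it; z points along the fingers, y is the line along which they close (so a half turn about z gives the same grasp; the last joint's range is limited). The gripper opens to 85 mm and grips with 20 to 120 N. Pads are 22 mm wide; open, the fingers measure 114 mm over their backs; the gripper's body (76 mm by 85 mm) begins 54 mm behind the grasp point. The pads swing forward as they close: fully open they stand 13 mm farther back than shut.
Start: joints at [-79.951, 7.471, 85.268, -0, 87.261, -4.893], TCP at [154.732, -579.71, 245.292] pointing down, gripper open.
Joint ranges: [-169.43, 169.43], [-51.17, 129.36], [1.28, 143.12], [-76.62, 256.62], [0, 156.53], [-152.29, 152.29]. Speed limits (degrees/s): [136.94, 136.94, 159.86, 180, 180, 180].

INTERFACE

Orientations are given as [roll, pitch, yaw] about the fixed x, y, z axes, in that order (R = Rz(yaw) Ry(pitch) Rx(roll)).
In Python, from bench import sense, snapshot, camera_info, hand_in gives the robot as it stands. The module is installed in compiled form; this text tells all that it offers.
- The arm moves only by the tool apply_moves, never from a script. Its argument "deltas" is a list of rows, each a list of 7 numbers: the shift along the tool's x, y, z scaled (see below), then the turn, a rotation vector about the tool's x, y, z scaled (see below), then the opening, from 0 (shut) to 1 (fully open). In form: [[dx, dy, dz, ax, ay, az, claw], ...]. A call has 1 to 8 rows; each row shifts and turns the commanded pose from where the row before left it, along the tool's axes as they then stand; what a row does not reach is not made up. The controller multiplies each number of a shift by 0.03 m and each number of a turn by 0.08 rad. A row lasts 1/8 s, in which the tool goes at most 62.5 mm and 10.7 degrees, less where a joint would pass 70% of its speed; a pose out of reach is approached as far as the arm can. A call with a number of a shift or a turn outside -1 to 1 is refused whole. A call with a gripper value outside its range is refused whole. The fingers move at their own pace and stop on an object; "grip_force" is the grip in N (left out, the last holds). Time passes only in rows, so rows that do not move let the fingers close. It gives the time, the measured TCP pose, the force, the opening and the grip force at its end, in the units of the state.
- sense(): the state, without advancing time (a new reading comes with each control period).
- snapshot(name): name is "scene" or "side" or "wrist"; returns the picture (480x640x3 uint8, red, green, blue); there is no depth.
- camera_info(name): a dict with "vertical_fov" (degrees; the focal length in pixels is half the picture's height over the tangent of half this angle, whatever the lens; pixels are square), "cx", "cy" (the principal point, pixels), "origin" and "rotation" of the camera in the world; the wrist camera has in their place "tool_from_camera" (4x4, takes a point from camera to tool coordinates, whose origin is the TCP and whose axes are the flange's). Camera axes: x right, y up, looking along -z (the intrinsics and any distortion apply to the point x, -y, -z); pixel columns grow to the right and rows downward; lengths in mm; the calibration is good to about 2 mm. A picture is of the moment at which its call begins: read the wrist's pose just before it. camera_info takes no time and is no camera call.
- hand_in(): hands the job in; it is judged then, once.
The state is a dict: "time": time; "joint_pos": joint angles; "qd": joint speeds; "joint_efforts": joint torques, N m; "tool_pos": TCP position; "tcp_rot": TCP orientation; "ft_force": force on the tool from outside, world axes, zero at the start; "wrist_torque": the same for the moment, N m; "finger_gap": finger opening in mm; "grip_force": force on a finger pad.
Only numpy, scipy, OpenCV 4.12 (cv2) and the standard library are available. Lean on these libraries where they do the work, as an engineer would, in place of code of your own. Each camera call takes 0.05 s, during which the arm holds its last target. There are 200 camera calls.

TASK

Stock the detergent chest on the laundry counter: first fold its lid up until it stands straight up (square to the chest's rim), then stand every toppled little detergent bottle upright on the chest's floor with the lid still up, and finally fold the lid back down to half open, at 45 degrees, and leave it there so that guests can see in. Do not knock over or push aside the other things on the counter.

Things in the scene. Friction and masses are not known exactly. Their poses are not given: they have to be found in the camera images.
- chest: open-topped grey plastic chest, fixed to the counter: outside 186 (own x, free-edge side to hinge side) x 270 (own y) x 115 high, walls 6 thick, inner floor about 6 above the counter. Origin: centre of its underside; own x points to its hinge side (roughly to the robot's left, world +y, so that the lid's free edge faces right), own z up
- lid (a joint): angle of the chest's flat white lid about the hinge along the chest's own +x top rim, rad: 0 shut (level), 1.571 standing straight up, 2.0 its stop, leaning away. The hinge is stiff: the lid stays at any angle where it is left and takes about 1 to 5 N at its free edge to move; found a little ajar, 0.3 to 0.55
- lid_hinge (a point): point on the hinge axis at the middle of the chest's own +x top rim, 93 from the chest's centre along its own x and 115 above the counter. The lid is a plain plate 202 long (from the hinge), 274 wide (along the hinge), 8 thick, no handle; its underside passes through the hinge axis; shut, it overhangs the wall opposite the hinge by 16
- lid_edge (a point): middle of the lid's free edge, 202 from the hinge
- bottle0: small white detergent bottle with a blue screw cap, found lying on its broad side; rectangular body 40 (own x) x 50 (own y) x 76 (own z), rounded edges, then a round cap 28 diameter from 77 to 102 above the base; 0.1 to 0.2 kg. Origin: centre of its base (underside); own z runs from base to cap (up when it stands, level when it lies, its origin then 20 above the counter). May be absent
- bottle1: small white detergent bottle with a blue screw cap, found lying on its broad side; rectangular body 40 (own x) x 50 (own y) x 76 (own z), rounded edges, then a round cap 28 diameter from 77 to 102 above the base; 0.1 to 0.2 kg. Origin: centre of its base (underside); own z runs from base to cap (up when it stands, level when it lies, its origin then 20 above the counter). May be absent
- bottle2: small white detergent bottle with a blue screw cap, found lying on its broad side; rectangular body 40 (own x) x 50 (own y) x 76 (own z), rounded edges, then a round cap 28 diameter from 77 to 102 above the base; 0.1 to 0.2 kg. Origin: centre of its base (underside); own z runs from base to cap (up when it stands, level when it lies, its origin then 20 above the counter). May be absent
- cup: bystander: small round grey measuring cup, rim 70 diameter, 60 high, standing; origin centre of its underside
- brush: bystander: wooden scrubbing brush, bristles down, 130 (own x) x 45 x 36 high; origin centre of its underside
- jug: bystander: big white detergent jug, 100 x 160 x 230 high, standing; origin centre of its underside
- carton: bystander: cardboard carton 100 x 170 x 60 high; origin centre of its underside
- spray: bystander: white round spray bottle, 72 diameter, 195 high, standing; origin centre of its underside
- pegbasket: bystander: open wooden peg basket, 100 x 120 x 60 high; origin centre of its underside
- cointray: bystander: low black tray with coins, 90 x 140 x 22 high; origin centre of its underside
Not all that is in view belongs to the job. What is shaped like the bottle2 but turquoise is not meant.

How it is judged:
By the outcome, as a careful person would: the job done as asked, in the order asked, and still so for the second after the job is handed in, with the robot touching nothing.
Of bottle0, bottle1, bottle2 only 2 to 3 are there at a start; the rules pass over those that are not, and their reading is None.
At some moment in a run one of bottle0, bottle1, bottle2 may be knocked a few centimetres aside while the robot is not near it.
Once in a run the grip may slacken for a moment while it holds something.
It also fails if it takes over 210 s, if anything falls off the work surface, if the arm or the gripper's body presses on something with over 40 N, if the wrist force passes 120 N, or if a joint passes its speed limit or range.

## Working session

There is one attempt and no reset: what is moved stays moved. The work goes in short steps, Python scripts to look and compute and a tool call to move; the robot and the scene stay as the last step left them, time stands still between calls to the robot, and variables do not carry over. Pictures are saved under pics/ and viewed, at most 14 in all, crops included, and the job is handed in when it is done.

Besides the shell and the picture viewer there is one more tool, called by a JSON object that holds its "op" and its "data", one argument or row to a line. apply_moves: Moves the arm, as the interface text tells. Its arguments: {"type":"object","properties":{"deltas":{"type":"array"},"grip_force":{"type":"number"}},"required":["deltas"]}

```bash
mkdir -p pics; ls; python3 - <<'E'
from bench import *
import cv2,numpy as np
for n in ["scene","side","wrist"]:
    print(n,camera_info(n))
    cv2.imwrite(f"pics/{n}0.png",snapshot(n)[:,:,::-1])
print(sense())
E
```

```text
pics
scene {'vertical_fov': 42.56495756777722, 'cx': 325.6508222373065, 'cy': 238.21884399661204, 'origin': array([1647.7667461 ,  349.43980259, 1340.73362288]), 'rotation': array([ 42.99401626,   1.04338647, 103.73389688])}
side {'vertical_fov': 53.99437760625881, 'cx': 326.61630456256063, 'cy': 241.98393686843778, 'origin': array([ 709.51630144,  945.32754564, 1039.87678676]), 'rotation': array([ 44.50907345,   0.52248567, 166.60022136])}
wrist {'vertical_fov': 66.86218881125296, 'cx': 319.8095130819088, 'cy': 240.1286132842113, 'tool_from_camera': array([[ 1.70818100e-03,  9.51785227e-01,  3.06760435e-01,
         7.75902791e+01],
       [ 9.99998454e-01, -1.75382879e-03, -1.26841734e-04,
         6.34605316e-01],
       [ 4.17279192e-04,  3.06760177e-01, -9.51786751e-01,
        -1.28426010e+02],
       [ 0.00000000e+00,  0.00000000e+00,  0.00000000e+00,
         1.00000000e+00]])}
{'time': 0.15, 'joint_pos': array([-7.99518820e+01,  7.50614907e+00,  8.53157352e+01, -1.53427509e-03,
        8.72623351e+01, -4.89281228e+00]), 'qd': array([ 0.10678483, -0.1314131 , -0.22619022,  0.10257281,  0.03201866,
        0.00559364]), 'joint_efforts': array([-1.38712735e-04, -5.70061934e+01, -5.01157308e+01, -2.24910814e-04,
        9.83501610e-03,  1.16011126e-06]), 'tool_pos': array([ 154.63640626, -579.30252848,  244.46761953]), 'tcp_rot': array([-1.79915957e+02, -5.65639879e-03,  1.49410005e+01]), 'ft_force': array([-0.27541623, -0.10451955, -0.40133668]), 'wrist_torque': array([-0.01971342, -0.04192365,  0.02899592]), 'grip_force': 0.0, 'finger_gap': 85.53058852923537}
```

View pics/scene0.png

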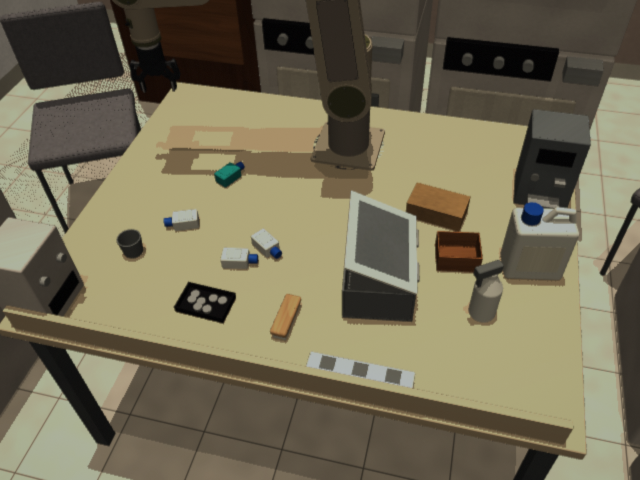

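View pics/side0.png

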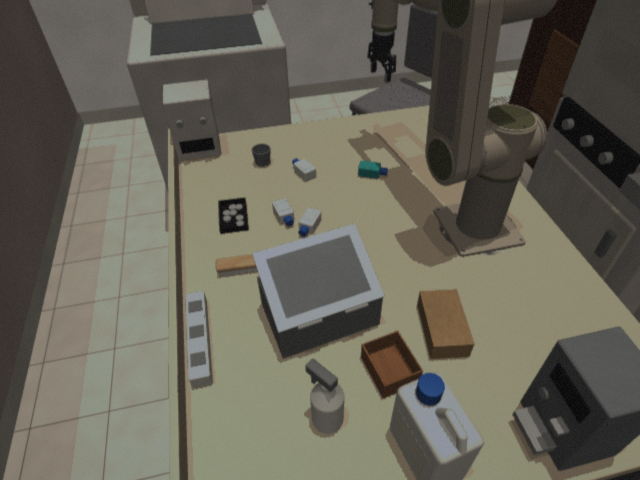

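Scene view: three white bottles at (182,220), (236,258) and (266,243). The turquoise lookalike is at (229,173) and gets rejected by colour. The chest is at about (380,265) with its lid ajar. The cup is at (130,243), coin tray at (206,302), brush at (286,315), peg basket at (458,252), carton at (438,206), spray at (485,297), jug at (540,242). The side view shows the same bottles at (304,169), (284,211) and (310,221). Next is one zoomed crop to check these.

```bash
cat > h.py <<'E'
import numpy as np, cv2
from scipy.spatial.transform import Rotation as R
from bench import *
def cam(n):
    c=camera_info(n); f=240/np.tan(np.radians(c['vertical_fov']/2))
    if n=='wrist':
        s=sense(); T=np.eye(4); T[:3,:3]=R.from_euler('xyz',s['tcp_rot'],degrees=True).as_matrix(); T[:3,3]=s['tool_pos']
        M=T@c['tool_from_camera']; Rm,o=M[:3,:3],M[:3,3]
    else: Rm=R.from_euler('xyz',c['rotation'],degrees=True).as_matrix(); o=c['origin']
    return f,c['cx'],c['cy'],Rm,o
def ray(C,p):
    f,cx,cy,Rm,o=C; d=Rm@np.array([(p[0]-cx)/f,-(p[1]-cy)/f,-1]); return o,d
def onz(C,p,z):
    o,d=ray(C,p); return o+d*(z-o[2])/d[2]
def proj(C,P):
    f,cx,cy,Rm,o=C; q=(np.atleast_2d(P)-o)@Rm; return np.c_[cx-f*q[:,0]/q[:,2],cy+f*q[:,1]/q[:,2]]
E
python3 - <<'E'
from h import *
a=cv2.imread('pics/scene0.png');b=cv2.imread('pics/side0.png')
A=cv2.resize(a[185:335,155:355],(800,600),interpolation=3)
s1=cv2.resize(a[150:300,155:295],(400,428),interpolation=2)
def up(im,x,y,w,h,W,H): return cv2.resize(im[y:y+h,x:x+w],(W,H),interpolation=cv2.INTER_CUBIC)
top=np.hstack([up(a,150,195,150,100,400,267),up(b,260,150,130,87,400,267)])
bot=np.hstack([up(a,335,185,100,83*1+ 50,251,333),np.zeros((333,40,3),np.uint8),up(b,240,220,160,133,400,333)])
bot=np.hstack([bot,np.zeros((333,800-bot.shape[1],3),np.uint8)])
im=np.vstack([top,bot]); im=np.clip(im.astype(float)*1.6,0,255).astype(np.uint8)
cv2.imwrite('pics/crop1.png',im)
C=cam('scene');D=cam('side')
for p in [(182,220),(236,258),(266,243),(229,173)]: print(p,onz(C,p,20).round())
for p in [(304,169),(284,211),(310,221)]: print(p,onz(D,p,20).round())
E
```

```text
(182, 220) [ 480. -409.   20.]
(236, 258) [ 589. -198.   20.]
(266, 243) [ 514. -132.   20.]
(229, 173) [ 244. -343.   20.]
(304, 169) [ 480. -408.   20.]
(284, 211) [ 588. -203.   20.]
(310, 221) [ 516. -136.   20.]
```

View pics/crop1.png

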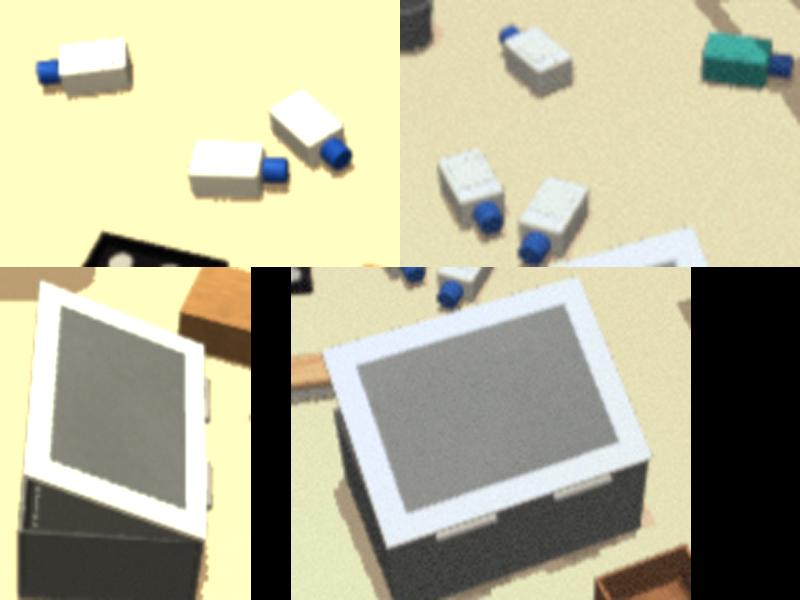

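The crop confirms three white bottles with blue caps. The left one's cap points to −y. The middle and right ones' caps point towards the chest. The lid's corners are clear in both views. Next I'll fit the chest, lid and bottle poses.

```bash
cat >> h.py <<'E'
from scipy.optimize import least_squares, minimize
def Rz(a): return R.from_euler('z',a,degrees=True).as_matrix()
def lidpts(c,y,th):
    P=[]
    for r,s in [(202,-137),(202,137),(0,137),(0,-137)]:
        P.append([93-r*np.cos(th)+8*np.sin(th), s, 115+r*np.sin(th)+8*np.cos(th)])
    return np.array(P)@Rz(y).T+[c[0],c[1],0]
# bottle lying: heading psi of cap (deg), base centre x,y at z=20
def bmodel(x,y,psi,z0=20):
    B=np.array([[u,v,w] for u in(0,76) for v in(-24,24) for w in(-19,19)],float)
    t=np.linspace(0,2*np.pi,12)
    K=np.vstack([np.c_[0*t+u,14*np.cos(t),14*np.sin(t)] for u in(77,102)])
    f=lambda Q:Q@Rz(psi).T+[x,y,z0]
    return f(B),f(K)
def labels(im):
    h=cv2.cvtColor(im,cv2.COLOR_RGB2HSV).astype(int); 
    W=(h[...,1]<60)&(h[...,2]>85); B=(h[...,0]>105)&(h[...,0]<130)&(h[...,1]>130)
    return W,B
def fitb(cams,c0,psis=range(0,360,30)):
    """cams: list of (C,image); c0 approx centre of body"""
    L=[(C,*labels(i)) for C,i in cams]
    def cost(p):
        e=0
        for C,W,B in L:
            b,k=bmodel(*p); pb=proj(C,b);pk=proj(C,k); al=np.vstack([pb,pk])
            x0,y0=np.maximum(al.min(0).astype(int)-15,0); x1,y1=al.max(0).astype(int)+15
            w=W[y0:y1,x0:x1]; 
            if w.size==0: return 1e3
            S=4
            def m(q):
                z=np.zeros((w.shape[0]*S,w.shape[1]*S),np.uint8)
                cv2.fillConvexPoly(z,cv2.convexHull((((q-[x0,y0]+.5)*S)).astype(np.int32)),255)
                return cv2.resize(z,(w.shape[1],w.shape[0]),interpolation=cv2.INTER_AREA)/255.
            mb=m(pb);mk=m(pk); 
            if (C[3]@[0,0,1])[2]>-2: pass
            near=np.maximum(mb,mk)
            e+=(np.abs(w-mb)*(mk<.5)).sum()/(mb.sum()+1)+2*np.abs(B[y0:y1,x0:x1]-mk).sum()/(mb.sum()+1)
        return e
    best=None
    for ps in psis:
        a=np.radians(ps); p=[c0[0]-38*np.cos(a),c0[1]-38*np.sin(a),ps]
        e=cost(p)
        if best is None or e<best[0]: best=(e,p)
    r=minimize(cost,best[1],method='Nelder-Mead',options=dict(initial_simplex=np.array(best[1])+np.array([[0,0,0],[15,0,0],[0,15,0],[0,0,20]]),xatol=.2,fatol=1e-4))
    return r.x,r.fun
E
python3 - <<'E'
from h import *
C=cam('scene');D=cam('side')
ps=np.array([(351,191.4),(416.3,217),(416.3,292.8),(345,269.3)]) # -x? free-near,hinge near(robot),hinge far,free far
pd=np.array([(253.6,254),(354.8,225.2),(383.6,296),(278.8,331.2)]) # free far, free near, hinge near, hinge far
# own y = -world x => s=+137 is near robot
def res(p):
    P=lidpts(p[:2],p[2],p[3]) # free far(s=-137), free near, hinge near, hinge far
    return np.r_[(proj(C,P)-ps[[3,0,1,2]]).ravel(),(proj(D,P)-pd).ravel()]
r=least_squares(res,[560,90,90,.4]); print(r.x.round(3),res(r.x).round(1))
cams=[(C,cv2.imread('pics/scene0.png')[:,:,::-1].copy()),(D,cv2.imread('pics/side0.png')[:,:,::-1].copy())]
for c in [(480,-409),(589,-200),(515,-134)]:
    print([np.round(v,2) for v in fitb(cams,c)])
for n,p in dict(cup=(130,243),brush=(286,315),tray=(206,302),peg=(458,252),carton=(438,206),spray=(485,305)).items(): print(n,onz(C,p,30).round())
E
```

```text
[5.62692e+02 2.08897e+02 9.86410e+01 4.25000e-01] [-1.8 -1.  -0.8 -0.2 -0.5 -0.7  0.7  1.3 -1.2  0.2  0.5 -0.8  1.7  0.8
 -0.2  1.8]
[array([ 457.98, -400.01,  345.54]), np.float64(7.32)]
[array([ 579.18, -217.38,  345.  ]), np.float64(6.49)]
[array([ 496.9 , -168.02,   58.71]), np.float64(7.18)]
cup [ 610. -515.   30.]
brush [755.   0.  30.]
tray [ 762. -220.   30.]
peg [435. 415.  30.]
carton [260. 338.  30.]
spray [607. 501.  30.]
```

```bash
python3 - <<'E'
from h import *
for n,pp in [('scene',[(182,218),(236,256),(168,222),(200,235)]),('side',[(304,167),(283,209),(290,220),(330,200)])]:
    im=cv2.imread(f'pics/{n}0.png')[:,:,::-1].copy(); h=cv2.cvtColor(im,cv2.COLOR_RGB2HSV)
    for p in pp: print(n,p,im[p[1],p[0]],h[p[1],p[0]])
E
```

```text
scene (182, 218) [176 181 170] [ 44  15 181]
scene (236, 256) [177 182 170] [ 43  17 182]
scene (168, 222) [ 21  51 104] [109 204 104]
scene (200, 235) [175 166 121] [ 25  79 175]
side (304, 167) [144 151 146] [ 69  12 151]
side (283, 209) [145 149 146] [ 68   7 149]
side (290, 220) [25 46 83] [109 178  83]
side (330, 200) [144 138 114] [ 24  53 144]
```

```bash
sed -i 's/W=(h\[...,1\]<60)&(h\[...,2\]>85); B=(h\[...,0\]>105)/W=(h[...,1]<36)\&(h[...,2]>65); B=(h[...,0]>100)/' h.py; sed -i '/if (C\[3\]/d' h.py
python3 - <<'E'
from h import *
C=cam('scene');D=cam('side')
cams=[(C,cv2.imread('pics/scene0.png')[:,:,::-1].copy()),(D,cv2.imread('pics/side0.png')[:,:,::-1].copy())]
for c in [(480,-409),(589,-200),(515,-134)]:
    print([np.round(v,2) for v in fitb(cams,c)])
    for k in cams: print('   ',[np.round(v,2) for v in fitb([k],c)])
E
```

```text
[array([ 464.87, -369.73,  290.19]), np.float64(1.07)]
    [array([ 461.98, -369.19,  293.29]), np.float64(0.61)]
    [array([ 466.33, -373.16,  290.43]), np.float64(0.42)]
[array([ 597.76, -242.  ,  100.68]), np.float64(1.93)]
    [array([ 588.28, -243.3 ,   96.04]), np.float64(0.98)]
    [array([ 596.95, -244.98,   98.85]), np.float64(0.88)]
[array([ 496.  , -172.25,   58.38]), np.float64(3.64)]
    [array([ 481.34, -157.65,   45.21]), np.float64(0.94)]
    [array([ 495.15, -180.8 ,   56.79]), np.float64(2.43)]
```

```bash
cat >> h.py <<'E'
def frame(t,closing_x):
    """tool rotation: z=t, x near closing_x"""
    t=np.array(t,float)/np.linalg.norm(t); x=np.array(closing_x,float); x-=t*(x@t); x/=np.linalg.norm(x)
    return np.c_[x,np.cross(t,x),t]
def pose():
    s=sense(); return np.array(s['tool_pos']),R.from_euler('xyz',s['tcp_rot'],degrees=True).as_matrix()
def plan(wps,start=None,vm=29,wm=.078):
    """wps: list of (pos,Rot,claw[,n]); prints rows"""
    p,Q=start or pose(); rows=[]
    for w in wps:
        P,G,cl=w[:3]; P=np.array(P,float); G=Q if G is None else G
        rv=R.from_matrix(Q.T@G).as_rotvec(); 
        n=max(int(np.ceil(max(np.linalg.norm(P-p)/vm,np.linalg.norm(rv)/wm))),w[3] if len(w)>3 else 1)
        p0,Q0=p.copy(),Q.copy()
        for i in range(1,n+1):
            pt=p0+(P-p0)*i/n; Gt=Q0@R.from_rotvec(rv*i/n).as_matrix()
            d=np.clip(np.round(Q.T@(pt-p)/30,2),-1,1); a=np.clip(np.round(R.from_matrix(Q.T@Gt).as_rotvec()/.08,2),-1,1)
            rows.append([*d,*a,cl]); p=p+Q@(d*30); Q=Q@R.from_rotvec(a*.08).as_matrix()
    for i in range(0,len(rows),8): print('['+','.join('['+','.join(f'{v+0:g}' for v in r)+']' for r in rows[i:i+8])+']')
    print(len(rows),'end',p.round(1)); return p,Q
def st():
    s=sense(); print('t',round(s['time'],2),'p',s['tool_pos'].round(1),'rpy',s['tcp_rot'].round(1),'j',s['joint_pos'].round(1),'F',s['ft_force'].round(1),'gap',round(s['finger_gap'],1),'grip',round(s['grip_force'],1))
CH=np.array([562.7,208.9]); CY=98.64
OX=np.r_[Rz(CY)[:2,0],0]; OY=np.r_[Rz(CY)[:2,1],0]; Z=np.array([0,0,1.]); HG=np.r_[CH,115]+93*OX
def lidgrip(th,depth=8,s=0):
    e=HG-202*OX*np.cos(th)+202*Z*np.sin(th)+4*(OX*np.sin(th)+Z*np.cos(th))+s*OY
    t=OX*np.cos(th)-Z*np.sin(th); return e+depth*t, frame(t,-OY)
E
python3 - <<'E'
from h import *
g,G=lidgrip(.425)
plan([([500,-120,300],frame(-Z,-OY),.7),(g-80*G[:,2],G,.7)])
E
```

```text
[[0.75,-0.59,-0.09,0,0,0.07,0.7],[0.75,-0.6,-0.09,0,0,0.07,0.7],[0.75,-0.6,-0.09,0,0,0.07,0.7],[0.74,-0.6,-0.1,0,0,0.06,0.7],[0.74,-0.61,-0.09,0,0,0.07,0.7],[0.74,-0.61,-0.09,-0.01,0,0.07,0.7],[0.74,-0.62,-0.09,0,0,0.07,0.7],[0.73,-0.62,-0.09,0,0,0.07,0.7]]
[[0.72,-0.62,-0.1,0,0,0.07,0.7],[0.73,-0.63,-0.09,0,0,0.07,0.7],[0.72,-0.63,-0.09,0,0,0.07,0.7],[0.71,-0.63,-0.09,0,0,0.06,0.7],[0.71,-0.64,-0.09,0,0,0.07,0.7],[0.71,-0.65,-0.1,0,0,0.07,0.7],[0.71,-0.65,-0.09,0,0,0.07,0.7],[0.7,-0.65,-0.09,0,0,0.07,0.7]]
[[0.7,-0.65,-0.09,-0.01,0,0.07,0.7],[0.7,-0.66,-0.1,0,0,0.07,0.7],[0.69,-0.66,-0.09,0,0,0.07,0.7],[0.69,-0.67,-0.09,0,0,0.06,0.7],[0.25,-0.36,0.15,0.95,0,0,0.7],[0.24,-0.34,0.18,0.96,0,0,0.7],[0.25,-0.33,0.2,0.95,0,0,0.7],[0.25,-0.31,0.23,0.96,0,0,0.7]]
[[0.25,-0.3,0.26,0.95,0,0,0.7],[0.24,-0.27,0.27,0.96,0,0,0.7],[0.25,-0.26,0.3,0.95,0,0,0.7],[0.25,-0.23,0.31,0.96,0,0,0.7],[0.25,-0.2,0.33,0.95,0,0,0.7],[0.24,-0.18,0.34,0.96,0,0,0.7],[0.25,-0.16,0.36,0.95,0,0,0.7],[0.25,-0.12,0.37,0.96,0,0,0.7]]
[[0.25,-0.1,0.37,0.95,0,0,0.7],[0.24,-0.07,0.38,0.96,0,0,0.7],[0.25,-0.04,0.39,0.95,0,0,0.7]]
35 end [586.   55.8 231.7]
```

{"op": "apply_moves", "data": {
  "deltas": [
    [0.75,-0.6,-0.09,0,0,0.07,0.7],
    [0.75,-0.6,-0.09,0,0,0.07,0.7],
    [0.75,-0.6,-0.09,0,0,0.07,0.7],
    [0.74,-0.6,-0.1,0,0,0.06,0.7],
    [0.74,-0.61,-0.09,0,0,0.07,0.7],
    [0.74,-0.61,-0.09,0,0,0.07,0.7],
    [0.74,-0.62,-0.09,0,0,0.07,0.7],
    [0.73,-0.62,-0.09,0,0,0.07,0.7]
  ]
}}

```text
time: 1.15
tool_pos: [293.3, -394.5, 267.0]
tcp_rot: [-180.0, 0.0, 12.4]
ft_force: [-0.3, -1.2, 0.3]
finger_gap: 60.0
grip_force: 0.0
```

{"op": "apply_moves", "data": {
  "deltas": [
    [0.72,-0.62,-0.1,0,0,0.07,0.7],
    [0.73,-0.63,-0.09,0,0,0.07,0.7],
    [0.72,-0.63,-0.09,0,0,0.07,0.7],
    [0.71,-0.63,-0.09,0,0,0.06,0.7],
    [0.71,-0.64,-0.09,0,0,0.07,0.7],
    [0.71,-0.65,-0.1,0,0,0.07,0.7],
    [0.71,-0.65,-0.09,0,0,0.07,0.7],
    [0.7,-0.65,-0.09,0,0,0.07,0.7]
  ]
}}

```text
time: 2.15
tool_pos: [431.2, -210.9, 289.2]
tcp_rot: [-180.0, 0.0, 9.9]
ft_force: [-0.4, -0.9, -0.2]
finger_gap: 59.9
grip_force: 0.0
```

{"op": "apply_moves", "data": {
  "deltas": [
    [0.7,-0.65,-0.09,0,0,0.07,0.7],
    [0.7,-0.66,-0.1,0,0,0.07,0.7],
    [0.69,-0.66,-0.09,0,0,0.07,0.7],
    [0.69,-0.67,-0.09,0,0,0.06,0.7],
    [0.25,-0.36,0.15,0.95,0,0,0.7],
    [0.24,-0.34,0.18,0.96,0,0,0.7],
    [0.25,-0.33,0.2,0.95,0,0,0.7],
    [0.25,-0.31,0.23,0.96,0,0,0.7]
  ]
}}

```text
time: 3.15
tool_pos: [523.2, -72.9, 282.1]
tcp_rot: [-162.3, 0.0, 8.7]
ft_force: [-0.3, -0.1, -0.3]
finger_gap: 59.7
grip_force: 0.0
```

{"op": "apply_moves", "data": {
  "deltas": [
    [0.25,-0.3,0.26,0.95,0,0,0.7],
    [0.24,-0.27,0.27,0.96,0,0,0.7],
    [0.25,-0.26,0.3,0.95,0,0,0.7],
    [0.25,-0.23,0.31,0.96,0,0,0.7],
    [0.25,-0.2,0.33,0.95,0,0,0.7],
    [0.24,-0.18,0.34,0.96,0,0,0.7],
    [0.25,-0.16,0.36,0.95,0,0,0.7],
    [0.25,-0.12,0.37,0.96,0,0,0.7]
  ]
}}

```text
time: 4.15
tool_pos: [569.0, 20.8, 245.3]
tcp_rot: [-127.3, 0.0, 8.6]
ft_force: [0.5, 0.0, -0.4]
finger_gap: 60.0
grip_force: 0.0
```

{"op": "apply_moves", "data": {
  "deltas": [
    [0.25,-0.1,0.37,0.95,0,0,0.7],
    [0.24,-0.07,0.38,0.96,0,0,0.7],
    [0.25,-0.04,0.39,0.95,0,0,0.7],
    [0,0,0,0,0,0,0.7]
  ]
}}

```text
time: 4.65
tool_pos: [585.1, 56.2, 229.9]
tcp_rot: [-114.2, 0.2, 8.7]
ft_force: [0.3, -0.0, 0.2]
finger_gap: 59.8
grip_force: 0.0
```

```bash
python3 - <<'E'
from h import *
st()
g,G=lidgrip(.425)
plan([(g,G,.7)])
a=snapshot('wrist'); C=cam('wrist'); 
for q in lidpts(CH,CY,.425)[:2]: print(proj(C,q).round())
b=snapshot('side')
cv2.imwrite('pics/w1.png',np.hstack([cv2.resize(a,(400,300)),cv2.resize(b[100:400,150:550],(400,300))])[:,:,::-1])
E
```

```text
t 4.65 p [585.1  56.2 229.9] rpy [-114.2    0.2    8.7] j [-26.6  31.1  80.3  52.3 109.9  54.1] F [ 0.3 -0.   0.2] gap 59.8 grip 0.0
[[0.01,-0.01,0.87,-0.01,0.01,-0.02,0.7],[0.01,-0.02,0.88,-0.01,0.01,-0.01,0.7],[0.01,-0.01,0.87,-0.01,0.01,-0.02,0.7]]
3 end [575.  127.6 198.7]
[[309. -11.]]
[[313. 440.]]
```

View pics/w1.png

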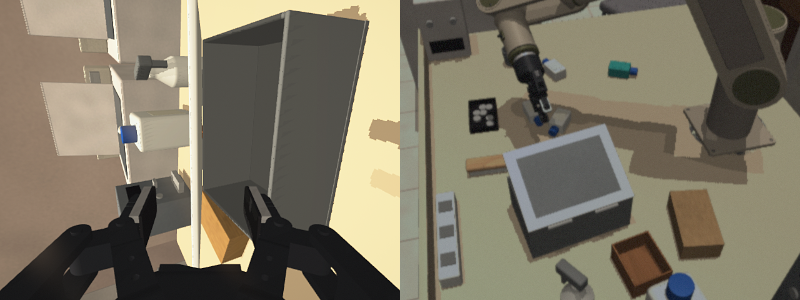

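The wrist view shows the lid edge-on at about column 312 (full-size pixels), centred between the open fingers. Next I grip it and swing the arc.

{"op": "apply_moves", "data": {
  "deltas": [
    [0.01,-0.01,0.87,0,0,0,0.7],
    [0.01,-0.02,0.88,0,0,0,0.7],
    [0.01,-0.01,0.87,0,0,0,0.7],
    [0,0,0,0,0,0,0.7],
    [0,0,0,0,0,0,0],
    [0,0,0,0,0,0,0],
    [0,0,0,0,0,0,0],
    [0,0,0,0,0,0,0]
  ],
  "grip_force": 30
}}

```text
time: 5.75
tool_pos: [576.5, 126.2, 201.4]
tcp_rot: [-114.4, -0.1, 8.6]
ft_force: [-0.1, -6.8, 4.0]
finger_gap: 7.6
grip_force: 33.3
```

```bash
python3 - <<'E'
from h import *
st()
p,Q=pose()
# angle implied by orientation & circle
W=[]
g0,G0=lidgrip(.425); off=p-g0; print('off',off.round(1))
for i in range(1,17):
    th=.425+(np.pi/2-.425)*i/16; g,G=lidgrip(th); W.append((g+off*(1-i/16),G,0))
plan(W)
E
```

```text
t 5.75 p [576.5 126.2 201.4] rpy [-1.144e+02 -1.000e-01  8.600e+00] j [-21.4  28.9  86.8  54.2 103.4  53.3] F [-0.1 -6.8  4. ] gap 7.6 grip 33.3
off [ 1.5 -1.5  2.8]
[[0,-0.46,0.03,-0.88,-0.01,0.01,0],[0,-0.46,0.03,-0.9,0,0,0],[-0.01,-0.46,0.04,-0.89,0,0,0],[0,-0.46,0.03,-0.9,0,0,0],[0,-0.46,0.03,-0.89,0,0,0],[-0.01,-0.46,0.04,-0.9,0,0,0],[0,-0.46,0.03,-0.89,0,0,0],[0,-0.46,0.03,-0.9,0,0,0]]
[[0,-0.46,0.03,-0.89,0,0,0],[-0.01,-0.47,0.04,-0.9,0,0,0],[0,-0.46,0.03,-0.9,0,0,0],[0,-0.46,0.03,-0.89,0,0,0],[0,-0.47,0.04,-0.9,0,0,0],[-0.01,-0.46,0.03,-0.89,0,0,0],[0,-0.47,0.03,-0.9,0,0,0],[0,-0.46,0.03,-0.89,0,0,0]]
16 end [548.2 304.7 309.1]
```

{"op": "apply_moves", "data": {
  "deltas": [
    [0,-0.46,0.03,-0.88,0,0,0],
    [0,-0.46,0.03,-0.9,0,0,0],
    [0,-0.46,0.03,-0.89,0,0,0],
    [0,-0.46,0.03,-0.9,0,0,0],
    [0,-0.46,0.03,-0.89,0,0,0],
    [0,-0.46,0.03,-0.9,0,0,0],
    [0,-0.46,0.03,-0.89,0,0,0],
    [0,-0.46,0.03,-0.9,0,0,0]
  ]
}}

```text
time: 6.75
tool_pos: [565.1, 199.1, 282.5]
tcp_rot: [-147.3, -0.0, 8.6]
ft_force: [-1.3, -3.6, -0.5]
finger_gap: 7.5
grip_force: 32.4
```

{"op": "apply_moves", "data": {
  "deltas": [
    [0,-0.46,0.03,-0.89,0,0,0],
    [0,-0.47,0.04,-0.9,0,0,0],
    [0,-0.46,0.03,-0.9,0,0,0],
    [0,-0.46,0.03,-0.89,0,0,0],
    [0,-0.47,0.04,-0.9,0,0,0],
    [0,-0.46,0.03,-0.89,0,0,0],
    [0,-0.47,0.03,-0.9,0,0,0],
    [0,-0.46,0.03,-0.89,0,0,0]
  ]
}}

```text
time: 7.75
tool_pos: [548.7, 305.3, 311.3]
tcp_rot: [179.9, -0.1, 8.6]
ft_force: [-4.1, -3.1, 5.9]
finger_gap: 7.2
grip_force: 33.2
```

{"op": "apply_moves", "data": {
  "deltas": [
    [0,0,0,0,0,0,0],
    [0,0,0,0,0,0,0]
  ]
}}

```text
time: 8.0
tool_pos: [548.5, 306.4, 311.3]
tcp_rot: [-179.9, -0.1, 8.7]
ft_force: [-4.8, -0.3, 10.3]
finger_gap: 7.6
grip_force: 34.2
```

```bash
python3 - <<'E'
from h import *
st(); print(lidgrip(np.pi/2)[0])
a=snapshot('scene');b=snapshot('side')
cv2.imwrite('pics/s2.png',np.hstack([cv2.resize(a[100:350,300:500],(400,500)),cv2.resize(b[150:400,220:420],(400,500))])[:,:,::-1])
E
```

```text
t 8.0 p [548.5 306.4 311.3] rpy [-1.799e+02 -1.000e-01  8.700e+00] j [2.450e+01 1.080e+01 7.480e+01 1.000e-01 9.430e+01 1.057e+02] F [-4.8 -0.3 10.3] gap 7.6 grip 34.2
[548.12811786 304.79921924 309.        ]
```

View pics/s2.png

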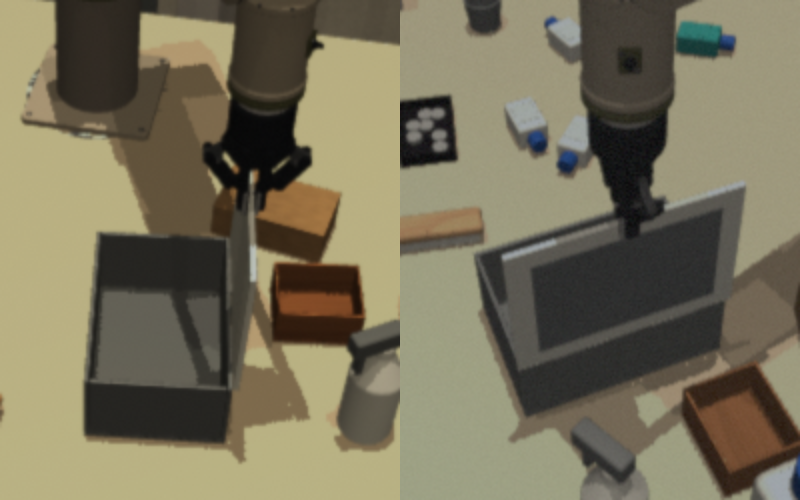

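The lid stands upright and the chest is open. Now I'll release and move to a spot above the bottles to look.

{"op": "apply_moves", "data": {
  "deltas": [
    [0,0,0,0,0,0,0.35],
    [0,0,0,0,0,0,0.35],
    [0,0,0,0,0,0,0.35],
    [0,0,-0.8,0,0,0,0.35],
    [0,0,-0.9,0,0,0,0.35],
    [0,0,-0.9,0,0,0,0.5],
    [0,0.95,0,0,0,0,0.8],
    [0,0.95,0,0,0,0,0.8]
  ]
}}

```text
time: 9.1
tool_pos: [557.6, 248.4, 387.3]
tcp_rot: [-179.9, -0.0, 8.7]
ft_force: [0.0, -0.7, -1.6]
finger_gap: 68.3
grip_force: 0.0
```

{"op": "apply_moves", "data": {
  "deltas": [
    [0.1,0.95,0,0,0,0,0.8],
    [0.1,0.95,0,0,0,0,0.8],
    [0.1,0.95,0,0,0,0,0.8],
    [0.1,0.95,0,0,0,0,0.8],
    [0.1,0.95,0,0,0,0,0.8],
    [0.1,0.95,0,0,0,0,0.8],
    [0.1,0.95,0,0,0,0,0.8],
    [0.1,0.95,0,0,0,0,0.8]
  ]
}}

```text
time: 10.1
tool_pos: [615.6, 26.0, 386.5]
tcp_rot: [-179.9, 0.0, 8.7]
ft_force: [0.5, -0.4, -0.5]
finger_gap: 68.2
grip_force: 0.0
```

{"op": "apply_moves", "data": {
  "deltas": [
    [0.1,0.95,0.2,0,0,0,0.8],
    [0.1,0.95,0.2,0,0,0,0.8],
    [0.1,0.95,0.2,0,0,0,0.8],
    [0.1,0.95,0.2,0,0,0,0.8],
    [0.1,0.95,0.2,0,0,0,0.8],
    [0.1,0.95,0.2,0,0,0,0.8],
    [0.1,0.95,0.2,0,0,0,0.8],
    [0,0,0,0,0,0,0.8]
  ]
}}

```text
time: 11.1
tool_pos: [666.1, -169.3, 342.9]
tcp_rot: [-179.9, 0.1, 8.5]
ft_force: [-0.1, -0.8, -0.1]
finger_gap: 68.5
grip_force: 0.0
```

{"op": "apply_moves", "data": {
  "deltas": [
    [0,0.95,0,0,0,0,0.8],
    [0,0.95,0,0,0,0,0.8],
    [0,0,0,0,0,0,0.8],
    [0,0,0,0,0,0,0.8]
  ]
}}

```text
time: 11.6
tool_pos: [675.0, -222.3, 344.7]
tcp_rot: [-179.9, -0.0, 8.7]
ft_force: [0.3, 0.1, 0.9]
finger_gap: 68.6
grip_force: 0.0
```

```bash
python3 - <<'E'
from h import *
st()
C=cam('wrist'); a=snapshot('wrist'); s=snapshot('scene'); d=snapshot('side')
for n,i in [('w3',a),('scene3',s),('side3',d)]: cv2.imwrite(f'pics/{n}.png',i[:,:,::-1])
for c in [(480,-409),(589,-200),(515,-134)]:
    for k in [[(C,a)],[(cam('scene'),s),(cam('side'),d)]]:
        print([np.round(v,2) for v in fitb(k,c)])
up=lambda i,x,y,w,h:cv2.resize(i[y:y+h,x:x+w],(400,int(h*400/w)),interpolation=2)
t=np.hstack([up(s,330,130,110,180)[:600],up(d,240,180,150,245)[:600]]) if 0 else np.hstack([cv2.resize(s[140:320,330:450],(400,600)),cv2.resize(d[175:355,245:400],(400,600))])
cv2.imwrite('pics/chest3.png',t[:,:,::-1])
E
```

```text
t 11.6 p [ 675.  -222.3  344.7] rpy [-179.9   -0.     8.7] j [-2.240e+01  2.460e+01  5.470e+01  1.000e-01  1.007e+02  5.890e+01] F [0.3 0.1 0.9] gap 68.6 grip 0.0
[array([ 465.85, -366.92,  290.21]), np.float64(0.97)]
[array([ 464.46, -370.79,  290.58]), np.float64(1.08)]
[array([ 584.92, -239.21,   93.97]), np.float64(0.96)]
[array([ 594.9 , -242.76,   98.48]), np.float64(1.9)]
[array([ 484.07, -163.48,   49.71]), np.float64(1.24)]
[array([ 493.27, -168.59,   55.21]), np.float64(2.26)]
```

View pics/w3.png

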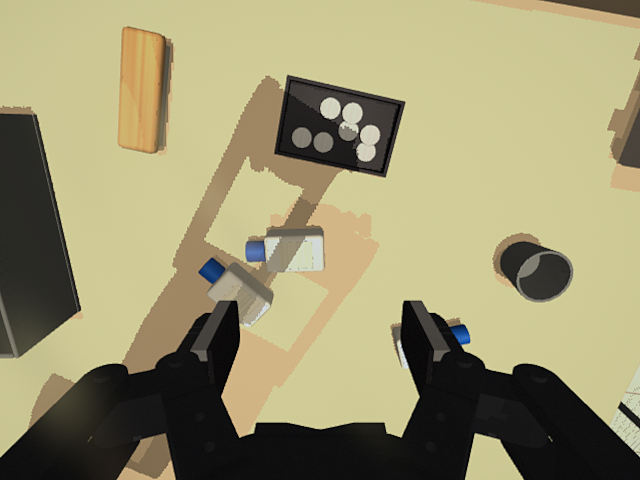

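View pics/chest3.png

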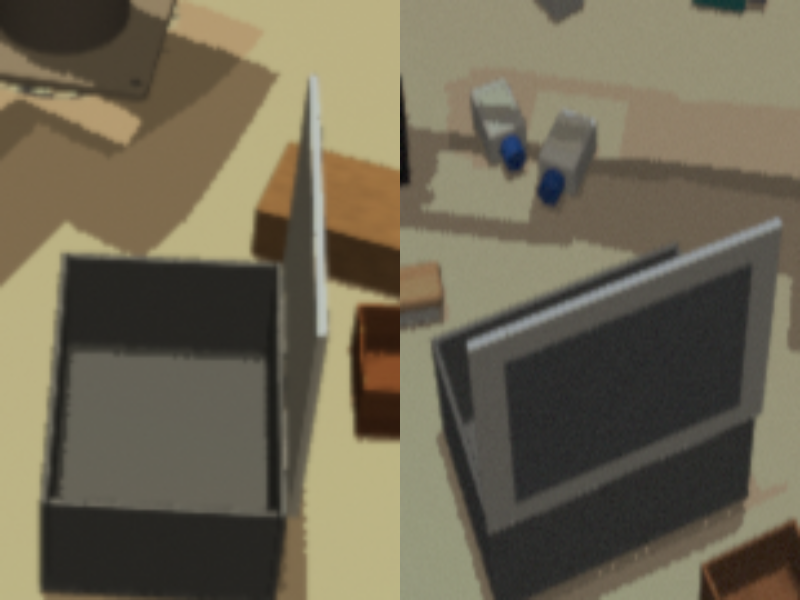

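The wrist view shows B's body at (297,250) with its cap at (256,251), C's body at (240,292) with its cap at (212,270), and A partly hidden at (425,340). The chest view shows the lid about vertical and the inside empty. I'll refit the chest with its rim corners to check the lid angle.

```bash
python3 - <<'E'
from h import *
C=cam('scene');D=cam('side')
def res(p,full=1):
    P=lidpts(p[:2],p[2],p[3])
    rim=np.array([[-93,135,115],[-93,-135,115],[93,-135,115]])@Rz(p[2]).T+[p[0],p[1],0]
    dl=np.array([(272.1,280.6),(393,243),(383.3,299.5),(279.9,334)])
    r=[(proj(D,P)-dl).ravel(),(proj(C,rim)-[(348.9,216.5),(342.6,290.9),(414.9,294.5)]).ravel(),(proj(C,P[1])-[(425.5,162.5)]).ravel(),(proj(C,P[0])-[(427.8,240.5)]).ravel()]
    return np.concatenate(r)
r=least_squares(res,[563,209,98.6,1.57],loss='soft_l1'); print(r.x.round(3),np.degrees(r.x[3]).round(1));print(res(r.x).round(1))
print(proj(C,lidpts(CH,CY,1.5708)).round(1),proj(D,lidpts(CH,CY,1.5708)).round(1))
E
```

```text
[562.855 208.194  98.776   1.584] 90.7
[-0.3  0.1  0.9 -0.2  2.5  0.3 -0.4  2.2 -1.3 -1.2 -1.7 -0.   0.3  0.6
 -0.4 -0.   0.1  0.6]
[[426.9 241.1]
 [424.5 162.5]
 [417.3 218.3]
 [418.6 296. ]] [[271.4 279.9]
 [393.5 242.4]
 [385.9 300.1]
 [279.5 336.4]]
```

```bash
python3 - <<'E'
from h import *
h=np.r_[Rz(50)[:2,0],0]
plan([([470,-180,250],frame(-Z,h),.73)])
E
```

```text
[[-0.65,-0.24,0.32,0,0,-0.9,0.73],[-0.64,-0.29,0.31,0,0,-0.9,0.73],[-0.61,-0.33,0.32,0,0,-0.9,0.73],[-0.59,-0.38,0.32,0,0,-0.9,0.73],[-0.56,-0.42,0.31,0,0,-0.9,0.73],[-0.52,-0.46,0.32,0,-0.01,-0.9,0.73],[-0.5,-0.49,0.32,-0.01,0,-0.9,0.73],[-0.45,-0.53,0.31,0,0,-0.9,0.73]]
[[-0.42,-0.56,0.32,0,0,-0.9,0.73],[-0.38,-0.59,0.32,0,0,-0.9,0.73]]
10 end [ 469.8 -180.   249.9]
```

{"op": "apply_moves", "data": {
  "deltas": [
    [-0.65,-0.24,0.32,0,0,-0.9,0.73],
    [-0.64,-0.29,0.31,0,0,-0.9,0.73],
    [-0.61,-0.33,0.32,0,0,-0.9,0.73],
    [-0.59,-0.38,0.32,0,0,-0.9,0.73],
    [-0.56,-0.42,0.31,0,0,-0.9,0.73],
    [-0.52,-0.46,0.32,0,0,-0.9,0.73],
    [-0.5,-0.49,0.32,0,0,-0.9,0.73],
    [-0.45,-0.53,0.31,0,0,-0.9,0.73]
  ]
}}

```text
time: 12.75
tool_pos: [510.4, -188.4, 268.8]
tcp_rot: [-180.0, -0.0, 41.9]
ft_force: [0.6, 0.2, -0.2]
finger_gap: 62.5
grip_force: 0.0
```

{"op": "apply_moves", "data": {
  "deltas": [
    [-0.42,-0.56,0.32,0,0,-0.9,0.73],
    [-0.38,-0.59,0.32,0,0,-0.9,0.73],
    [0,0,0,0,0,0,0.73],
    [0,0,0,0,0,0,0.73]
  ]
}}

```text
time: 13.25
tool_pos: [470.5, -180.8, 250.5]
tcp_rot: [179.9, -0.1, 49.9]
ft_force: [-0.4, -0.1, 0.8]
finger_gap: 62.5
grip_force: 0.0
```

```bash
cat >> h.py <<'E'
def look(guesses,name):
    C=cam('wrist'); a=snapshot('wrist'); o=a.copy(); out=[]
    for c in guesses:
        r,e=fitb([(C,a)],c); out.append(r); print('fit',r.round(1),round(e,2))
        for q,col in zip(bmodel(*r),[(255,0,0),(0,255,0)]): cv2.polylines(o,[cv2.convexHull(proj(C,q).astype(np.int32))],True,col,1)
    cv2.imwrite(f'pics/{name}.png',o[:,:,::-1]); return out
E
python3 - <<'E'
from h import *
st(); look([(585,-200),(511,-133)],'w4')
E
```

```text
t 13.25 p [ 470.5 -180.8  250.5] rpy [ 1.799e+02 -1.000e-01  4.990e+01] j [-26.9  -7.7  99.9   0.   87.8  13.3] F [-0.4 -0.1  0.8] gap 62.5 grip 0.0
fit [ 596.6 -239.3  101. ] 0.2
fit [ 494.2 -169.3   56.4] 1.04
```

View pics/w4.png

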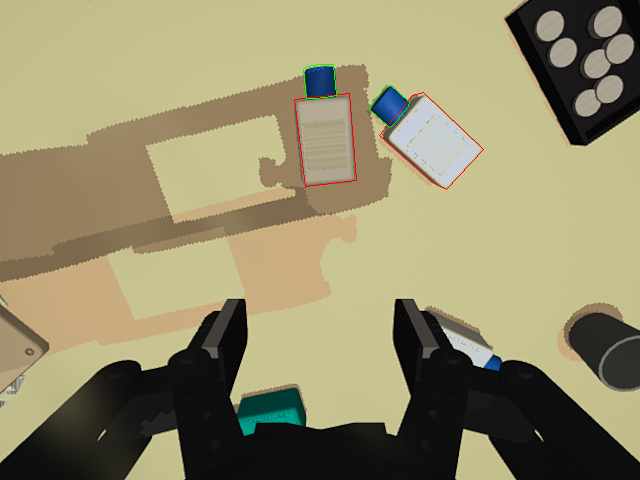

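The overlay sits tightly on both bottles: C's body at (325,140), cap (320,82); B's body at (435,140), cap (390,105). The coin tray, the turquoise bottle at (270,410) and A at (460,340) are clear. C goes first, with a tilted grasp.

```bash
cat >> h.py <<'E'
AL=np.radians(52)
def pick(b,L=55,zg=24):
    h=np.r_[Rz(b[2])[:2,0],0]; t=-h*np.sin(AL)-Z*np.cos(AL)
    G=frame(t,h*np.cos(AL)-Z*np.sin(AL)); g=np.array([b[0],b[1],zg])+L*h+5*t
    return g,G
def place(u,v,L=55,dz=2,zg=24):
    H=-OY; t=-Z*np.sin(AL)+H*np.cos(AL); G=frame(t,Z*np.cos(AL)+H*np.sin(AL))
    g=np.r_[CH,0]+H*(u-(zg-20))+OX*v+Z*(6+L+dz)+5*t
    return g,G
E
python3 - <<'E'
from h import *
g,G=pick((494.2,-169.3,56.4),47); print(g)
plan([(g-90*G[:,2]+[0,0,40],G,.66),(g-90*G[:,2],G,.66),(g-30*G[:,2],G,.66),(g,G,.66,2)])
E
```

```text
[ 518.02901036 -133.43445616   20.92169262]
[[0.38,-0.01,0.37,-0.05,-0.95,-0.11,0.66],[0.41,0,0.35,-0.06,-0.94,-0.11,0.66],[0.43,-0.01,0.31,-0.05,-0.95,-0.11,0.66],[0.46,0,0.27,-0.05,-0.94,-0.11,0.66],[0.47,0.01,0.25,-0.05,-0.95,-0.11,0.66],[0.5,0,0.2,-0.06,-0.94,-0.11,0.66],[0.5,0.01,0.17,-0.05,-0.95,-0.12,0.66],[0.52,0.02,0.13,-0.05,-0.94,-0.11,0.66]]
[[0.52,0.02,0.09,-0.06,-0.95,-0.11,0.66],[0.53,0.02,0.05,-0.05,-0.94,-0.11,0.66],[0.54,0.03,0.01,-0.05,-0.95,-0.11,0.66],[0.53,0.03,-0.03,-0.05,-0.94,-0.11,0.66],[0.52,0,0.41,0,0,0,0.66],[0.53,0,0.41,0,0,0,0.66],[0,0,0.67,0,0,0,0.66],[0,0,0.66,0,0,0,0.66]]
[[0,0,0.67,0,0,0,0.66],[0,0,0.5,0,0,0,0.66],[0,0,0.5,0,0,0,0.66]]
19 end [ 518.1 -133.4   20.9]
```

{"op": "apply_moves", "data": {
  "deltas": [
    [0.38,-0.01,0.37,-0.05,-0.95,-0.11,0.66],
    [0.41,0,0.35,-0.06,-0.94,-0.11,0.66],
    [0.43,-0.01,0.31,-0.05,-0.95,-0.11,0.66],
    [0.46,0,0.27,-0.05,-0.94,-0.11,0.66],
    [0.47,0.01,0.25,-0.05,-0.95,-0.11,0.66],
    [0.5,0,0.2,-0.06,-0.94,-0.11,0.66],
    [0.5,0.01,0.17,-0.05,-0.95,-0.12,0.66],
    [0.52,0.02,0.13,-0.05,-0.94,-0.11,0.66]
  ]
}}

```text
time: 14.3
tool_pos: [528.8, -109.1, 160.0]
tcp_rot: [179.2, 34.7, 53.8]
ft_force: [-0.1, 0.3, -0.1]
finger_gap: 56.3
grip_force: 0.0
```

{"op": "apply_moves", "data": {
  "deltas": [
    [0.52,0.02,0.09,-0.06,-0.95,-0.11,0.66],
    [0.53,0.02,0.05,-0.05,-0.94,-0.11,0.66],
    [0.54,0.03,0.01,-0.05,-0.95,-0.11,0.66],
    [0.53,0.03,-0.03,-0.05,-0.94,-0.11,0.66],
    [0,0,0,0,0,0,0.66],
    [0,0,0,0,0,0,0.66]
  ]
}}

```text
time: 15.05
tool_pos: [556.8, -74.3, 115.7]
tcp_rot: [-179.9, 51.9, 56.5]
ft_force: [0.6, 0.1, 0.7]
finger_gap: 56.5
grip_force: 0.0
```

```bash
python3 - <<'E'
from h import *
st()
g,G=pick((494.2,-169.3,56.4),47)
plan([(g-90*G[:,2],G,.66),(g-30*G[:,2],G,.66),(g,G,.66,2)])
a=snapshot('side'); w=snapshot('wrist')
cv2.imwrite('pics/s5.png',np.hstack([cv2.resize(a[60:360,180:480],(400,400)),cv2.resize(w[:,80:560],(400,400))])[:,:,::-1])
E
```

```text
t 15.05 p [556.8 -74.3 115.7] rpy [-179.9   51.9   56.5] j [  8.3  40.   72.5 -37.2 104.5  44.7] F [0.6 0.1 0.7] gap 56.5 grip 0.0
[[0.52,0.01,0.4,0,-0.01,0,0.66],[0.52,0.01,0.41,0,-0.01,0.01,0.66],[0,0,0.67,0,0,0,0.66],[0,0,0.66,0,0,0,0.66],[0,0,0.67,0,0,0,0.66],[0,0,0.5,0,0,0,0.66],[0,0,0.5,0,0,0,0.66]]
7 end [ 518.1 -133.5   20.8]
```

View pics/s5.png

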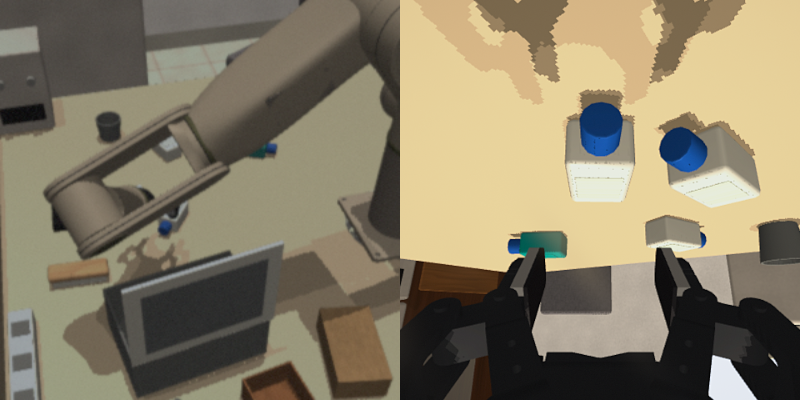

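The right half (wrist view, upside down because the camera is on the low side) shows C's cap at (600,128), centred between the fingers, with B to its right and clear. Going in.

{"op": "apply_moves", "data": {
  "deltas": [
    [0.52,0.01,0.4,0,0,0,0.66],
    [0.52,0.01,0.41,0,0,0,0.66],
    [0,0,0.67,0,0,0,0.66],
    [0,0,0.66,0,0,0,0.66],
    [0,0,0.67,0,0,0,0.66],
    [0,0,0.5,0,0,0,0.66],
    [0,0,0.5,0,0,0,0.66],
    [0,0,0,0,0,0,0.66]
  ]
}}

```text
time: 16.15
tool_pos: [516.3, -134.2, 19.7]
tcp_rot: [-179.7, 52.1, 56.6]
ft_force: [-0.4, 0.8, 0.2]
finger_gap: 56.4
grip_force: 0.0
```

{"op": "apply_moves", "data": {
  "deltas": [
    [0,0,0,0,0,0,0.3],
    [0,0,0,0,0,0,0.3],
    [0,0,0,0,0,0,0.3],
    [0,0,0,0,0,0,0.3]
  ],
  "grip_force": 50
}}

```text
time: 16.65
tool_pos: [517.6, -133.3, 20.6]
tcp_rot: [-179.9, 52.0, 56.6]
ft_force: [-0.1, 0.7, -0.6]
finger_gap: 49.5
grip_force: 51.4
```

```bash
python3 - <<'E'
from h import *
st()
p,Q=pose(); h=np.r_[Rz(56.4)[:2,0],0]
g,G=place(96,-10,47)
D=frame(-Z,-OY)
plan([(p+[0,0,50],Q,.3),([540,-80,260],frame(-Z,h),.3),([600,150,270],frame(-Z+.3*(-OY),-OY),.3),(g+[0,0,140],G,.3),(g+[0,0,30],G,.3)]); print(g)
E
```

```text
t 16.65 p [ 517.6 -133.3   20.6] rpy [-179.9   52.    56.6] j [  3.9  42.   81.3 -38.8  93.6  48.3] F [-0.1  0.7 -0.6] gap 49.5 grip 51.4
[[-0.66,0,-0.51,0,0,0,0.3],[-0.65,0,-0.52,0,0,0,0.3],[-0.32,-0.03,-0.45,0,0.95,0,0.3],[-0.28,-0.03,-0.47,0,0.94,0,0.3],[-0.25,-0.03,-0.49,0,0.95,0,0.3],[-0.21,-0.03,-0.51,0,0.94,0.01,0.3],[-0.17,-0.04,-0.52,-0.01,0.95,0,0.3],[-0.13,-0.03,-0.53,0,0.94,0,0.3]]
[[-0.08,-0.03,-0.54,0,0.95,0,0.3],[-0.05,-0.03,-0.55,0,0.94,0,0.3],[-0.01,-0.03,-0.55,0,0.95,0,0.3],[0.04,-0.03,-0.55,0,0.94,0.01,0.3],[0.07,-0.03,-0.54,0,0.95,0,0.3],[0.12,-0.03,-0.54,0,0.94,0,0.3],[0.62,-0.21,-0.03,-0.13,0.29,0.86,0.3],[0.61,-0.26,-0.01,-0.12,0.28,0.86,0.3]]
[[0.59,-0.3,-0.01,-0.13,0.29,0.87,0.3],[0.57,-0.34,0.01,-0.13,0.28,0.86,0.3],[0.54,-0.38,0.01,-0.12,0.29,0.86,0.3],[0.52,-0.41,0.02,-0.13,0.29,0.86,0.3],[0.48,-0.45,0.03,-0.13,0.28,0.86,0.3],[0.46,-0.48,0.04,-0.12,0.29,0.86,0.3],[0.41,-0.51,0.04,-0.13,0.28,0.87,0.3],[0.38,-0.54,0.04,-0.13,0.29,0.86,0.3]]
[[0.34,-0.56,0.05,-0.12,0.29,0.86,0.3],[0.3,-0.59,0.05,-0.13,0.28,0.86,0.3],[0.28,-0.36,0.63,0,0.93,0,0.3],[0.23,-0.36,0.65,0,0.93,0,0.3],[0.18,-0.36,0.67,0,0.93,0,0.3],[0.13,-0.35,0.68,0,0.93,0,0.3],[0.08,-0.36,0.68,0,0.93,0,0.3],[-0.56,0,0.72,0,0,0,0.3]]
[[-0.57,0,0.73,0,0,0,0.3],[-0.56,0,0.72,0,0,0,0.3],[-0.57,0,0.72,0,0,0,0.3]]
35 end [658.1 213.2  81. ]
[658.20159037 213.29667729  51.05994623]
```

{"op": "apply_moves", "data": {
  "deltas": [
    [-0.66,0,-0.51,0,0,0,0.3],
    [-0.65,0,-0.52,0,0,0,0.3],
    [-0.32,-0.03,-0.45,0,0.95,0,0.3],
    [-0.28,-0.03,-0.47,0,0.94,0,0.3],
    [-0.25,-0.03,-0.49,0,0.95,0,0.3],
    [-0.21,-0.03,-0.51,0,0.94,0.01,0.3],
    [-0.17,-0.04,-0.52,0,0.95,0,0.3],
    [-0.13,-0.03,-0.53,0,0.94,0,0.3]
  ]
}}

```text
time: 17.65
tool_pos: [528.4, -106.6, 165.8]
tcp_rot: [-179.9, 25.9, 56.4]
ft_force: [-0.7, 0.4, -2.5]
finger_gap: 49.5
grip_force: 51.6
```

{"op": "apply_moves", "data": {
  "deltas": [
    [-0.08,-0.03,-0.54,0,0.95,0,0.3],
    [-0.05,-0.03,-0.55,0,0.94,0,0.3],
    [-0.01,-0.03,-0.55,0,0.95,0,0.3],
    [0.04,-0.03,-0.55,0,0.94,0.01,0.3],
    [0.07,-0.03,-0.54,0,0.95,0,0.3],
    [0.12,-0.03,-0.54,0,0.94,0,0.3],
    [0.62,-0.21,-0.03,-0.13,0.29,0.86,0.3],
    [0.61,-0.26,-0.01,-0.12,0.28,0.86,0.3]
  ]
}}

```text
time: 18.65
tool_pos: [549.7, -42.1, 261.7]
tcp_rot: [179.1, -2.7, 48.3]
ft_force: [-0.3, -0.1, -1.4]
finger_gap: 49.6
grip_force: 51.6
```

{"op": "apply_moves", "data": {
  "deltas": [
    [0.59,-0.3,-0.01,-0.13,0.29,0.87,0.3],
    [0.57,-0.34,0.01,-0.13,0.28,0.86,0.3],
    [0.54,-0.38,0.01,-0.12,0.29,0.86,0.3],
    [0.52,-0.41,0.02,-0.13,0.29,0.86,0.3],
    [0.48,-0.45,0.03,-0.13,0.28,0.86,0.3],
    [0.46,-0.48,0.04,-0.12,0.29,0.86,0.3],
    [0.41,-0.51,0.04,-0.13,0.28,0.87,0.3],
    [0.38,-0.54,0.04,-0.13,0.29,0.86,0.3]
  ]
}}

```text
time: 19.65
tool_pos: [589.5, 111.9, 267.9]
tcp_rot: [179.0, -13.9, 16.6]
ft_force: [-0.6, -0.1, -1.5]
finger_gap: 49.5
grip_force: 51.6
```

```bash
python3 - <<'E'
from h import *
st()
p,Q=pose()
g,G=place(96,-10,47)
plan([([600,150,270],frame(-Z+.3*(-OY),-OY),.3),(g+[0,0,140],G,.3),(g+[0,0,30],G,.3)])
E
```

```text
t 19.65 p [589.5 111.9 267.9] rpy [179.  -13.9  16.6] j [ 4.7 -6.  97.6  2.  74.6 78. ] F [-0.6 -0.1 -1.5] gap 49.5 grip 51.6
[[0.35,-0.56,0.04,-0.12,0.29,0.84,0.3],[0.3,-0.58,0.04,-0.13,0.3,0.84,0.3],[0.28,-0.36,0.63,0,0.93,0,0.3],[0.23,-0.36,0.65,0,0.93,0,0.3],[0.18,-0.36,0.67,0,0.93,0,0.3],[0.13,-0.36,0.68,0,0.93,0,0.3],[0.08,-0.36,0.69,0,0.93,0,0.3],[-0.56,0,0.72,0,0,0,0.3]]
[[-0.57,0,0.72,0,0,0,0.3],[-0.56,0,0.72,0,0,0,0.3],[-0.57,0,0.73,0,0,0,0.3]]
11 end [658.2 213.4  80.9]
```

{"op": "apply_moves", "data": {
  "deltas": [
    [0.35,-0.56,0.04,-0.12,0.29,0.84,0.3],
    [0.3,-0.58,0.04,-0.13,0.3,0.84,0.3],
    [0.28,-0.36,0.63,0,0.93,0,0.3],
    [0.23,-0.36,0.65,0,0.93,0,0.3],
    [0.18,-0.36,0.67,0,0.93,0,0.3],
    [0.13,-0.36,0.68,0,0.93,0,0.3],
    [0.08,-0.36,0.69,0,0.93,0,0.3],
    [0,0,0,0,0,0,0.3]
  ]
}}

```text
time: 20.65
tool_pos: [655.8, 213.0, 187.1]
tcp_rot: [179.9, -37.6, 8.9]
ft_force: [-1.0, -0.2, -1.8]
finger_gap: 49.2
grip_force: 51.8
```

```bash
python3 - <<'E'
from h import *
st()
g,G=place(96,-10,47)
plan([(g+[0,0,30],G,.3),(g+[0,0,1],G,.3,4)])
a=snapshot('scene');b=snapshot('side')
cv2.imwrite('pics/s6.png',np.hstack([cv2.resize(a[110:330,300:500],(400,440)),cv2.resize(b[130:400,200:445],(400,440))])[:,:,::-1])
E
```

```text
t 20.65 p [655.8 213.  187.1] rpy [179.9 -37.6   8.9] j [ 16.   -5.4 112.4  -7.6  35.8 101.8] F [-1.  -0.2 -1.8] gap 49.2 grip 51.8
[[-0.52,0,0.71,0,0.02,0.01,0.3],[-0.53,0,0.71,-0.01,0.02,0.01,0.3],[-0.52,0,0.71,0,0.02,0.02,0.3],[-0.53,0,0.71,0,0.02,0.01,0.3],[-0.15,0,0.19,0,0,0,0.3],[-0.15,0,0.19,0,0,0,0.3],[-0.15,0,0.19,0,0,0,0.3],[-0.14,0,0.19,0,0,0,0.3]]
8 end [658.2 213.3  52.3]
```

View pics/s6.png

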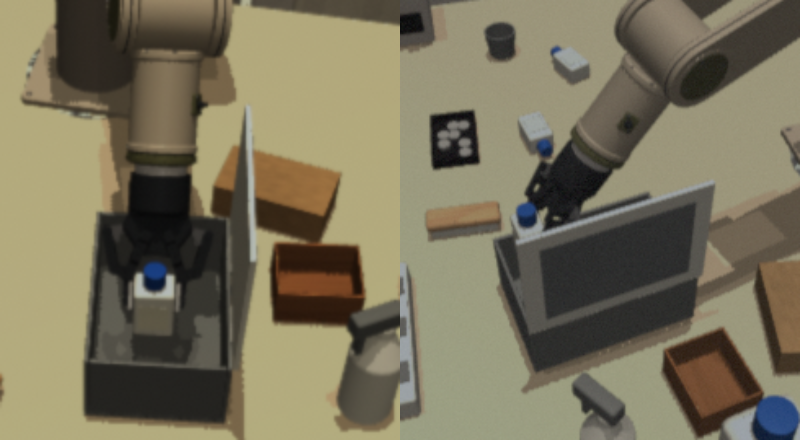

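C is upright and over the chest, cap at (155,275) in the left half. Lowering it now.

{"op": "apply_moves", "data": {
  "deltas": [
    [-0.52,0,0.71,0,0.02,0.01,0.3],
    [-0.53,0,0.71,0,0.02,0.01,0.3],
    [-0.52,0,0.71,0,0.02,0.02,0.3],
    [-0.53,0,0.71,0,0.02,0.01,0.3],
    [-0.15,0,0.19,0,0,0,0.3],
    [-0.15,0,0.19,0,0,0,0.3],
    [-0.15,0,0.19,0,0,0,0.3],
    [0,0,0,0,0,0,0.3]
  ]
}}

```text
time: 21.75
tool_pos: [661.7, 213.6, 63.7]
tcp_rot: [-179.9, -38.4, 8.5]
ft_force: [-0.1, -0.0, -1.5]
finger_gap: 49.5
grip_force: 51.8
```

{"op": "apply_moves", "data": {
  "deltas": [
    [-0.08,0,0.1,0,0,0,0.3],
    [-0.08,0,0.1,0,0,0,0.3],
    [0,0,0,0,0,0,0.3]
  ]
}}

```text
time: 22.12
tool_pos: [661.3, 213.6, 55.5]
tcp_rot: [-179.9, -38.4, 8.5]
ft_force: [0.7, -0.8, -1.8]
finger_gap: 49.5
grip_force: 51.8
```

```bash
python3 - <<'E'
from h import *
st(); print(place(96,-10,47,dz=0)[0])
E
```

```text
t 22.12 p [661.3 213.6  55.5] rpy [-179.9  -38.4    8.5] j [ 15.9   7.5 115.5 -13.6  19.3 108.7] F [ 0.7 -0.8 -1.8] gap 49.5 grip 51.8
[658.20159037 213.29667729  49.05994623]
```

{"op": "apply_moves", "data": {
  "deltas": [
    [-0.08,0,0.1,0,0,0,0.3],
    [-0.03,0,0.04,0,0,0,0.3],
    [0,0,0,0,0,0,0.3]
  ]
}}

```text
time: 22.5
tool_pos: [661.4, 213.6, 50.3]
tcp_rot: [-179.8, -38.4, 8.5]
ft_force: [-0.2, 1.2, -1.6]
finger_gap: 49.5
grip_force: 51.8
```

{"op": "apply_moves", "data": {
  "deltas": [
    [-0.03,0,0.04,0,0,0,0.3],
    [0,0,0,0,0,0,0.3]
  ]
}}

```text
time: 22.75
tool_pos: [661.6, 213.7, 49.1]
tcp_rot: [-179.8, -38.4, 8.5]
ft_force: [-0.9, 0.1, -1.8]
finger_gap: 49.5
grip_force: 51.8
```

{"op": "apply_moves", "data": {
  "deltas": [
    [-0.03,0,0.04,0,0,0,0.3],
    [0,0,0,0,0,0,0.3]
  ]
}}

```text
time: 23.0
tool_pos: [662.4, 213.9, 48.6]
tcp_rot: [-179.8, -38.5, 8.5]
ft_force: [-2.7, -1.6, 2.8]
finger_gap: 49.2
grip_force: 52.1
```

{"op": "apply_moves", "data": {
  "deltas": [
    [-0.03,0,0.04,0,0,0,0.3],
    [0,0,0,0,0,0,0.3]
  ]
}}

```text
time: 23.25
tool_pos: [663.5, 214.2, 48.4]
tcp_rot: [-179.8, -38.6, 8.5]
ft_force: [-1.2, -0.3, 6.3]
finger_gap: 49.7
grip_force: 51.3
```

{"op": "apply_moves", "data": {
  "deltas": [
    [0,0,0,0,0,0,0.6],
    [0,0,0,0,0,0,0.66],
    [0,0,0,0,0,0,0.7],
    [0,0,-0.3,0,0,0,0.7],
    [0,0,-0.7,0,0,0,0.7],
    [0,0,-0.95,0,0,0,0.7],
    [0,0,-0.95,0,0,0,0.7],
    [0,0,-0.95,0,0,0,0.7]
  ]
}}

```text
time: 24.25
tool_pos: [589.9, 202.7, 137.6]
tcp_rot: [-179.8, -38.4, 8.5]
ft_force: [0.9, -0.1, -0.4]
finger_gap: 59.9
grip_force: 0.0
```

```bash
python3 - <<'E'
from h import *
st(); p,Q=pose()
h=np.r_[Rz(101)[:2,0],0]
plan([(p+[0,0,110],None,.7),([600,-60,290],frame(-Z,-OY*.7+h*.5),.7),([606,-290,250],frame(-Z,h),.7)])
s=snapshot('scene'); cv2.imwrite('pics/scene7.png',cv2.resize(s[180:330,300:500],(400,300))[:,:,::-1])
E
```

```text
t 24.25 p [589.9 202.7 137.6] rpy [-179.8  -38.4    8.5] j [ 17.2 -12.8 124.9 -10.4  30.1 105.9] F [ 0.9 -0.1 -0.4] gap 59.9 grip 0.0
[[0.57,0,-0.72,0,0,0,0.7],[0.57,0,-0.72,0,0,0,0.7],[0.57,-0.01,-0.71,0,0,0,0.7],[0.57,0,-0.72,0,0,0,0.7],[0.01,0.73,-0.14,0.22,-0.68,-0.64,0.7],[-0.03,0.72,-0.16,0.22,-0.67,-0.63,0.7],[-0.08,0.71,-0.17,0.22,-0.68,-0.64,0.7],[-0.13,0.71,-0.17,0.22,-0.67,-0.64,0.7]]
[[-0.17,0.7,-0.18,0.22,-0.68,-0.63,0.7],[-0.22,0.68,-0.18,0.22,-0.67,-0.64,0.7],[-0.26,0.67,-0.18,0.22,-0.68,-0.64,0.7],[-0.3,0.66,-0.17,0.21,-0.67,-0.63,0.7],[-0.34,0.63,-0.17,0.22,-0.68,-0.64,0.7],[-0.39,0.61,-0.16,0.22,-0.67,-0.64,0.7],[-0.42,0.59,-0.14,0.22,-0.68,-0.63,0.7],[-0.47,0.56,-0.14,0.22,-0.67,-0.64,0.7]]
[[-0.41,0.43,0.1,0,0,-0.94,0.7],[-0.43,0.39,0.11,0,0,-0.94,0.7],[-0.47,0.37,0.1,0,0,-0.94,0.7],[-0.49,0.32,0.1,0,0,-0.94,0.7],[-0.51,0.29,0.1,0,0,-0.94,0.7],[-0.54,0.25,0.11,0,0,-0.94,0.7],[-0.55,0.21,0.1,0,0,-0.94,0.7],[-0.57,0.17,0.1,0,0,-0.94,0.7]]
[[-0.57,0.12,0.1,0,0,-0.94,0.7],[-0.59,0.08,0.11,0,0,-0.94,0.7],[-0.58,0.04,0.1,0,0,-0.94,0.7],[-0.59,-0.01,0.1,0,0,-0.94,0.7],[-0.59,-0.06,0.1,0,0,-0.94,0.7]]
29 end [ 605.9 -290.   250.1]
```

View pics/scene7.png

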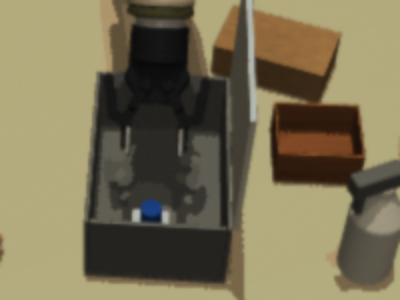

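The first bottle stands by the far wall, cap at (152,210). On to B.

{"op": "apply_moves", "data": {
  "deltas": [
    [0.57,0,-0.72,0,0,0,0.7],
    [0.57,0,-0.72,0,0,0,0.7],
    [0.57,0,-0.71,0,0,0,0.7],
    [0.57,0,-0.72,0,0,0,0.7],
    [0.01,0.73,-0.14,0.22,-0.68,-0.64,0.7],
    [-0.03,0.72,-0.16,0.22,-0.67,-0.63,0.7],
    [-0.08,0.71,-0.17,0.22,-0.68,-0.64,0.7],
    [-0.13,0.71,-0.17,0.22,-0.67,-0.64,0.7]
  ]
}}

```text
time: 25.3
tool_pos: [594.1, 114.3, 261.1]
tcp_rot: [177.0, -25.6, 22.0]
ft_force: [0.2, -0.2, -0.4]
finger_gap: 59.8
grip_force: 0.0
```

{"op": "apply_moves", "data": {
  "deltas": [
    [-0.17,0.7,-0.18,0.22,-0.68,-0.63,0.7],
    [-0.22,0.68,-0.18,0.22,-0.67,-0.64,0.7],
    [-0.26,0.67,-0.18,0.22,-0.68,-0.64,0.7],
    [-0.3,0.66,-0.17,0.21,-0.67,-0.63,0.7],
    [-0.34,0.63,-0.17,0.22,-0.68,-0.64,0.7],
    [-0.39,0.61,-0.16,0.22,-0.67,-0.64,0.7],
    [-0.42,0.59,-0.14,0.22,-0.68,-0.63,0.7],
    [-0.47,0.56,-0.14,0.22,-0.67,-0.64,0.7]
  ]
}}

```text
time: 26.3
tool_pos: [600.8, -61.0, 289.1]
tcp_rot: [-180.0, 0.1, 45.1]
ft_force: [0.4, 0.0, -0.1]
finger_gap: 59.8
grip_force: 0.0
```

{"op": "apply_moves", "data": {
  "deltas": [
    [-0.41,0.43,0.1,0,0,-0.94,0.7],
    [-0.43,0.39,0.11,0,0,-0.94,0.7],
    [-0.47,0.37,0.1,0,0,-0.94,0.7],
    [-0.49,0.32,0.1,0,0,-0.94,0.7],
    [-0.51,0.29,0.1,0,0,-0.94,0.7],
    [-0.54,0.25,0.11,0,0,-0.94,0.7],
    [-0.55,0.21,0.1,0,0,-0.94,0.7],
    [-0.57,0.17,0.1,0,0,-0.94,0.7]
  ]
}}

```text
time: 27.3
tool_pos: [604.6, -202.4, 264.2]
tcp_rot: [180.0, -0.0, 79.6]
ft_force: [-0.4, 0.0, 0.7]
finger_gap: 59.9
grip_force: 0.0
```

{"op": "apply_moves", "data": {
  "deltas": [
    [-0.57,0.12,0.1,0,0,-0.94,0.7],
    [-0.59,0.08,0.11,0,0,-0.94,0.7],
    [-0.58,0.04,0.1,0,0,-0.94,0.7],
    [-0.59,0,0.1,0,0,-0.94,0.7],
    [-0.59,-0.06,0.1,0,0,-0.94,0.7],
    [0,0,0,0,0,0,0.7],
    [0,0,0,0,0,0,0.7]
  ]
}}

```text
time: 28.18
tool_pos: [607.1, -289.6, 249.2]
tcp_rot: [180.0, -0.0, 100.9]
ft_force: [-0.0, 0.0, -0.2]
finger_gap: 59.7
grip_force: 0.0
```

```bash
python3 - <<'E'
from h import *
st(); r=look([(589,-201)],'w8')[0]
cams=[(cam('scene'),snapshot('scene')),(cam('side'),snapshot('side'))]
for c in [(589,-201),(479,-405)]: print([np.round(v,2) for v in fitb(cams,c)])
g,G=pick(r,55); print(g)
plan([(g-90*G[:,2]+[0,0,40],G,.75),(g-90*G[:,2],G,.75),(g-30*G[:,2],G,.75),(g,G,.75,2)])
E
```

```text
t 28.18 p [ 607.1 -289.6  249.2] rpy [180.   -0.  100.9] j [-29.9  18.6  72.    0.   89.4 -40.8] F [-0.   0.  -0.2] gap 59.7 grip 0.0
fit [ 594.9 -239.4   99.4] 0.25
[array([ 594.04, -242.65,   96.99]), np.float64(0.9)]
[array([ 464.  , -369.54,  291.23]), np.float64(1.07)]
[ 586.57669228 -189.06127264   20.92169262]
[[0.48,0,0.37,0.01,-0.95,0.03,0.75],[0.51,0,0.33,0.02,-0.94,0.02,0.75],[0.53,0,0.3,0.01,-0.95,0.03,0.75],[0.55,0,0.25,0.01,-0.94,0.02,0.75],[0.57,0,0.21,0.02,-0.95,0.03,0.75],[0.59,0,0.16,0.01,-0.94,0.03,0.75],[0.59,-0.01,0.12,0.01,-0.95,0.02,0.75],[0.61,0,0.08,0.02,-0.94,0.03,0.75]]
[[0.6,-0.01,0.03,0.01,-0.95,0.02,0.75],[0.61,0,-0.01,0.01,-0.94,0.03,0.75],[0.6,-0.01,-0.07,0.02,-0.95,0.03,0.75],[0.6,-0.01,-0.1,0.01,-0.94,0.02,0.75],[0.53,0,0.41,0,0,0,0.75],[0.52,0,0.41,0,0,0,0.75],[0,0,0.67,0,0,0,0.75],[0,0,0.66,0,0,0,0.75]]
[[0,0,0.67,0,0,0,0.75],[0,0,0.5,0,0,0,0.75],[0,0,0.5,0,0,0,0.75]]
19 end [ 586.7 -189.1   20.9]
```

{"op": "apply_moves", "data": {
  "deltas": [
    [0.48,0,0.37,0.01,-0.95,0.03,0.75],
    [0.51,0,0.33,0.02,-0.94,0.02,0.75],
    [0.53,0,0.3,0.01,-0.95,0.03,0.75],
    [0.55,0,0.25,0.01,-0.94,0.02,0.75],
    [0.57,0,0.21,0.02,-0.95,0.03,0.75],
    [0.59,0,0.16,0.01,-0.94,0.03,0.75],
    [0.59,-0.01,0.12,0.01,-0.95,0.02,0.75],
    [0.61,0,0.08,0.02,-0.94,0.03,0.75]
  ]
}}

```text
time: 29.32
tool_pos: [585.7, -175.4, 160.8]
tcp_rot: [-179.9, 34.8, 100.0]
ft_force: [0.7, -0.4, -0.4]
finger_gap: 64.2
grip_force: 0.0
```

{"op": "apply_moves", "data": {
  "deltas": [
    [0.6,-0.01,0.03,0.01,-0.95,0.02,0.75],
    [0.61,0,-0.01,0.01,-0.94,0.03,0.75],
    [0.6,-0.01,-0.07,0.02,-0.95,0.03,0.75],
    [0.6,-0.01,-0.1,0.01,-0.94,0.02,0.75],
    [0,0,0,0,0,0,0.75],
    [0,0,0,0,0,0,0.75]
  ]
}}

```text
time: 30.08
tool_pos: [575.3, -119.7, 116.7]
tcp_rot: [180.0, 51.9, 99.4]
ft_force: [0.4, 0.3, -0.1]
finger_gap: 64.3
grip_force: 0.0
```

```bash
python3 - <<'E'
from h import *
st(); g,G=pick((594.9,-239.4,99.4),55)
plan([(g-90*G[:,2],G,.75),(g-30*G[:,2],G,.75),(g,G,.75,2)])
cv2.imwrite('pics/w9.png',snapshot('wrist')[:,:,::-1])
C=cam('wrist'); a=snapshot('wrist'); print(fitb([(C,a)],(589,-201),[99]))
E
```

```text
t 30.07 p [ 575.3 -119.7  116.7] rpy [180.   51.9  99.4] j [ 10.7  16.8 104.3 -55.7  72.3  26.1] F [ 0.4  0.3 -0.1] gap 64.3 grip 0.0
[[0.54,0,0.41,0.01,-0.01,0,0.75],[0.53,-0.01,0.4,0,-0.01,0,0.75],[0,0,0.67,0,0,0,0.75],[0,0,0.66,0,0,0,0.75],[0,0,0.67,0,0,0,0.75],[0,0,0.5,0,0,0,0.75],[0.01,0,0.5,0,0,0,0.75]]
7 end [ 586.5 -188.9   20.8]
(array([ 597.38961339, -240.71669144,  100.80999463]), np.float64(0.39542280599550217))
```

{"op": "apply_moves", "data": {
  "deltas": [
    [0.54,0,0.41,0,0,0,0.75],
    [0.53,-0.01,0.4,0,0,0,0.75],
    [0,0,0.67,0,0,0,0.75],
    [0,0,0.66,0,0,0,0.75],
    [0,0,0.67,0,0,0,0.75],
    [0,0,0.5,0,0,0,0.75],
    [0,0,0.5,0,0,0,0.75],
    [0,0,0,0,0,0,0.75]
  ]
}}

```text
time: 31.18
tool_pos: [585.3, -190.3, 19.5]
tcp_rot: [-179.8, 52.0, 99.5]
ft_force: [-0.1, 0.5, 0.4]
finger_gap: 64.1
grip_force: 0.0
```

{"op": "apply_moves", "data": {
  "deltas": [
    [0,0,0,0,0,0,0.3],
    [0,0,0,0,0,0,0.3],
    [0,0,0,0,0,0,0.3],
    [0,0,0,0,0,0,0.3]
  ],
  "grip_force": 50
}}

```text
time: 31.68
tool_pos: [586.4, -188.9, 20.8]
tcp_rot: [180.0, 52.0, 99.4]
ft_force: [0.5, 1.6, 1.2]
finger_gap: 49.7
grip_force: 51.8
```

```bash
python3 - <<'E'
from h import *
st()
p,Q=pose(); h=np.r_[Rz(99.4)[:2,0],0]
g,G=place(41,-10,55); print(g)
plan([(p+[0,0,60],Q,.3),([590,-130,260],frame(-Z,h),.3),([590,90,270],frame(-Z+.2*(-OY),-OY+.25*OX),.3),(g+[0,0,135],G,.3)])
E
```

```text
t 31.68 p [ 586.4 -188.9   20.8] rpy [180.   52.   99.4] j [  3.4  27.1 104.  -62.4  62.2  32. ] F [0.5 1.6 1.2] gap 49.7 grip 51.8
[603.82574441 205.03426989  59.05994623]
[[-0.53,0,-0.41,0,0,0,0.3],[-0.52,0,-0.41,0,0,0,0.3],[-0.53,0,-0.41,0,0,0,0.3],[-0.29,0.04,-0.43,0,0.95,0,0.3],[-0.26,0.03,-0.46,0,0.94,0,0.3],[-0.23,0.04,-0.47,0,0.95,0,0.3],[-0.19,0.04,-0.49,0,0.94,0,0.3],[-0.15,0.03,-0.5,0,0.95,0.01,0.3]]
[[-0.11,0.04,-0.51,0,0.94,0,0.3],[-0.08,0.04,-0.51,0.01,0.95,0,0.3],[-0.03,0.04,-0.53,0,0.94,0,0.3],[0,0.03,-0.52,0,0.95,0,0.3],[0.05,0.04,-0.52,0,0.94,0,0.3],[0.08,0.04,-0.52,0,0.95,0,0.3],[0.12,0.03,-0.5,0,0.94,0,0.3],[0.4,0.07,-0.02,-0.12,0.09,0.92,0.3]]
[[0.41,0.03,-0.01,-0.11,0.09,0.93,0.3],[0.41,0.01,-0.02,-0.12,0.09,0.92,0.3],[0.4,-0.02,-0.01,-0.12,0.09,0.92,0.3],[0.41,-0.05,0,-0.12,0.09,0.93,0.3],[0.4,-0.09,-0.01,-0.11,0.09,0.92,0.3],[0.39,-0.11,0,-0.12,0.09,0.93,0.3],[0.38,-0.14,0,-0.12,0.09,0.92,0.3],[0.37,-0.17,0,-0.11,0.09,0.92,0.3]]
[[0.36,-0.19,0,-0.12,0.09,0.93,0.3],[0.35,-0.22,0,-0.12,0.09,0.92,0.3],[0.32,-0.25,0,-0.12,0.09,0.92,0.3],[0.31,-0.27,0.01,-0.11,0.09,0.93,0.3],[0.28,-0.29,0,-0.12,0.09,0.92,0.3],[0.27,-0.31,0,-0.12,0.09,0.92,0.3],[0.24,-0.33,0,-0.11,0.09,0.93,0.3],[0.21,-0.35,-0.01,-0.12,0.09,0.92,0.3]]
[[0.19,-0.36,0,-0.12,0.09,0.93,0.3],[0.2,-0.5,0.38,-0.1,0.83,0.44,0.3],[0.16,-0.5,0.4,-0.11,0.83,0.43,0.3],[0.12,-0.52,0.39,-0.1,0.82,0.44,0.3],[0.07,-0.52,0.4,-0.1,0.83,0.44,0.3],[0.02,-0.53,0.4,-0.11,0.83,0.44,0.3],[-0.01,-0.53,0.39,-0.1,0.83,0.43,0.3],[-0.07,-0.53,0.38,-0.1,0.82,0.44,0.3]]
40 end [603.7 205.1 194.1]
```

{"op": "apply_moves", "data": {
  "deltas": [
    [-0.53,0,-0.41,0,0,0,0.3],
    [-0.52,0,-0.41,0,0,0,0.3],
    [-0.53,0,-0.41,0,0,0,0.3],
    [-0.29,0.04,-0.43,0,0.95,0,0.3],
    [-0.26,0.03,-0.46,0,0.94,0,0.3],
    [-0.23,0.04,-0.47,0,0.95,0,0.3],
    [-0.19,0.04,-0.49,0,0.94,0,0.3],
    [-0.15,0.03,-0.5,0,0.95,0.01,0.3]
  ]
}}

```text
time: 32.67
tool_pos: [587.1, -164.4, 155.5]
tcp_rot: [-180.0, 30.1, 99.4]
ft_force: [-0.2, -0.6, -1.1]
finger_gap: 49.3
grip_force: 51.7
```

{"op": "apply_moves", "data": {
  "deltas": [
    [-0.11,0.04,-0.51,0,0.94,0,0.3],
    [-0.08,0.04,-0.51,0.01,0.95,0,0.3],
    [-0.03,0.04,-0.53,0,0.94,0,0.3],
    [0,0.03,-0.52,0,0.95,0,0.3],
    [0.05,0.04,-0.52,0,0.94,0,0.3],
    [0.08,0.04,-0.52,0,0.95,0,0.3],
    [0.12,0.03,-0.5,0,0.94,0,0.3],
    [0.4,0.07,-0.02,-0.12,0.09,0.92,0.3]
  ]
}}

```text
time: 33.67
tool_pos: [590.2, -119.6, 261.3]
tcp_rot: [179.4, -0.4, 95.0]
ft_force: [-0.5, -0.1, -2.1]
finger_gap: 49.9
grip_force: 52.0
```

{"op": "apply_moves", "data": {
  "deltas": [
    [0.41,0.03,-0.01,-0.11,0.09,0.93,0.3],
    [0.41,0.01,-0.02,-0.12,0.09,0.92,0.3],
    [0.4,-0.02,-0.01,-0.12,0.09,0.92,0.3],
    [0.41,-0.05,0,-0.12,0.09,0.93,0.3],
    [0.4,-0.09,-0.01,-0.11,0.09,0.92,0.3],
    [0.39,-0.11,0,-0.12,0.09,0.93,0.3],
    [0.38,-0.14,0,-0.12,0.09,0.92,0.3],
    [0.37,-0.17,0,-0.11,0.09,0.92,0.3]
  ]
}}

```text
time: 34.67
tool_pos: [589.2, -20.1, 264.0]
tcp_rot: [176.8, -4.9, 61.2]
ft_force: [-0.7, 0.5, -0.8]
finger_gap: 49.5
grip_force: 52.0
```

{"op": "apply_moves", "data": {
  "deltas": [
    [0.36,-0.19,0,-0.12,0.09,0.93,0.3],
    [0.35,-0.22,0,-0.12,0.09,0.92,0.3],
    [0.32,-0.25,0,-0.12,0.09,0.92,0.3],
    [0.31,-0.27,0.01,-0.11,0.09,0.93,0.3],
    [0.28,-0.29,0,-0.12,0.09,0.92,0.3],
    [0.27,-0.31,0,-0.12,0.09,0.92,0.3],
    [0.24,-0.33,0,-0.11,0.09,0.93,0.3],
    [0.21,-0.35,-0.01,-0.12,0.09,0.92,0.3]
  ]
}}

```text
time: 35.67
tool_pos: [589.3, 77.7, 268.6]
tcp_rot: [177.0, -10.2, 27.3]
ft_force: [-0.5, 0.2, -0.8]
finger_gap: 49.4
grip_force: 52.0
```

{"op": "apply_moves", "data": {
  "deltas": [
    [0.19,-0.36,0,-0.12,0.09,0.93,0.3],
    [0.2,-0.5,0.38,-0.1,0.83,0.44,0.3],
    [0.16,-0.5,0.4,-0.11,0.83,0.43,0.3],
    [0.12,-0.52,0.39,-0.1,0.82,0.44,0.3],
    [0.07,-0.52,0.4,-0.1,0.83,0.44,0.3],
    [0.02,-0.53,0.4,-0.11,0.83,0.44,0.3],
    [-0.01,-0.53,0.39,-0.1,0.83,0.43,0.3],
    [-0.07,-0.53,0.38,-0.1,0.82,0.44,0.3]
  ]
}}

```text
time: 36.67
tool_pos: [603.0, 205.0, 192.9]
tcp_rot: [-179.9, -38.0, 8.5]
ft_force: [0.6, -1.1, -2.6]
finger_gap: 49.4
grip_force: 51.9
```

{"op": "apply_moves", "data": {
  "deltas": [
    [0,0,0,0,0,0,0.3]
  ]
}}

```text
time: 36.8
tool_pos: [601.1, 205.2, 190.2]
tcp_rot: [180.0, -37.6, 8.8]
ft_force: [-0.9, -1.1, -1.5]
finger_gap: 49.5
grip_force: 52.0
```

```bash
cat >> h.py <<'E'
def upmodel(P): # standing bottle, base centre P, yaw CY: hull pts of body, cap
    B=np.array([[u,v,w] for u in(-25,25) for v in(-20,20) for w in(0,76)],float)@Rz(CY).T+P
    t=np.linspace(0,2*np.pi,12); K=np.vstack([np.c_[14*np.cos(t),14*np.sin(t),0*t+w] for w in(77,102)])+P
    return B,K
E
python3 - <<'E'
from h import *
st(); p,Q=pose()
g,G=place(41,-10,55)
plan([(g+[0,0,30],G,.3),(g+[0,0,4],G,.3,3)])
base=p-5*Q[:,2]+4*(-OY)-[0,0,55]; C=cam('scene')
a=snapshot('scene'); W,B=labels(a); k=proj(C,upmodel(base)[1]); print('cap pred',k.mean(0).round(1))
n,_,s,c=cv2.connectedComponentsWithStats(B[170:330,320:460].astype(np.uint8))
for i in range(1,n):
    if s[i,4]>8: print('blue',c[i].round(1)+[320,170],s[i,4])
E
```

```text
t 36.8 p [601.1 205.2 190.2] rpy [180.  -37.6   8.8] j [ 17.  -14.8 120.2  -8.4  37.5 103.3] F [-0.9 -1.1 -1.5] gap 49.5 grip 52.0
[[-0.5,0,0.68,0,0.02,0,0.3],[-0.5,0.01,0.68,0,0.02,0.01,0.3],[-0.49,0,0.68,0,0.02,0,0.3],[-0.51,0.01,0.68,-0.01,0.02,0.01,0.3],[-0.18,0,0.23,0,0,0,0.3],[-0.17,0,0.23,0,0,0,0.3],[-0.18,0,0.22,0,0,0,0.3]]
7 end [603.8 204.9  63.1]
cap pred [377.4 234. ]
blue [378.2 232.4] 123
blue [375.3 284.9] 95
```

{"op": "apply_moves", "data": {
  "deltas": [
    [-0.5,0,0.68,0,0.02,0,0.3],
    [-0.5,0.01,0.68,0,0.02,0.01,0.3],
    [-0.49,0,0.68,0,0.02,0,0.3],
    [-0.51,0.01,0.68,0,0.02,0.01,0.3],
    [-0.18,0,0.23,0,0,0,0.3],
    [-0.17,0,0.23,0,0,0,0.3],
    [-0.18,0,0.22,0,0,0,0.3],
    [0,0,0,0,0,0,0.3]
  ]
}}

```text
time: 37.85
tool_pos: [606.7, 204.6, 66.2]
tcp_rot: [-179.9, -38.3, 8.5]
ft_force: [0.4, -0.1, -1.6]
finger_gap: 49.4
grip_force: 52.0
```

{"op": "apply_moves", "data": {
  "deltas": [
    [-0.08,0,0.1,0,0,0,0.3],
    [-0.03,0,0.04,0,0,0,0.3],
    [0,0,0,0,0,0,0.3]
  ]
}}

```text
time: 38.22
tool_pos: [606.9, 204.8, 61.2]
tcp_rot: [-179.9, -38.3, 8.5]
ft_force: [-0.7, -0.0, -1.5]
finger_gap: 49.3
grip_force: 52.0
```

Contact is expected near z 57.

{"op": "apply_moves", "data": {
  "deltas": [
    [-0.06,0,0.08,0,0,0,0.3],
    [0,0,0,0,0,0,0.3]
  ]
}}

```text
time: 38.48
tool_pos: [606.8, 204.7, 57.9]
tcp_rot: [-179.9, -38.3, 8.5]
ft_force: [-0.3, 0.1, -0.9]
finger_gap: 49.2
grip_force: 52.0
```

{"op": "apply_moves", "data": {
  "deltas": [
    [-0.03,0,0.04,0,0,0,0.3],
    [0,0,0,0,0,0,0.3]
  ]
}}

```text
time: 38.72
tool_pos: [607.8, 205.0, 57.7]
tcp_rot: [-179.9, -38.4, 8.5]
ft_force: [-1.2, -0.6, 4.4]
finger_gap: 49.4
grip_force: 52.5
```

{"op": "apply_moves", "data": {
  "deltas": [
    [-0.02,0,0.03,0,0,0,0.3],
    [0,0,0,0,0,0,0.3]
  ]
}}

```text
time: 38.98
tool_pos: [608.6, 205.2, 57.7]
tcp_rot: [-179.9, -38.5, 8.5]
ft_force: [-4.6, -1.0, 10.0]
finger_gap: 49.3
grip_force: 53.2
```

{"op": "apply_moves", "data": {
  "deltas": [
    [0,0,0,0,0,0,0.6],
    [0,0,0,0,0,0,0.66],
    [0,0,0,0,0,0,0.7],
    [0,0,-0.3,0,0,0,0.7],
    [0,0,-0.7,0,0,0,0.7],
    [0,0,-0.95,0,0,0,0.7],
    [0,0,-0.95,0,0,0,0.7],
    [0,0,-0.95,0,0,0,0.7]
  ]
}}

```text
time: 39.98
tool_pos: [535.4, 193.9, 147.2]
tcp_rot: [-179.9, -38.3, 8.5]
ft_force: [-0.0, 0.2, 1.0]
finger_gap: 60.1
grip_force: 0.0
```

```bash
python3 - <<'E'
from h import *
st(); p,Q=pose()
h=np.r_[Rz(291)[:2,0],0]
plan([(p+[0,0,100],None,.75),([510,0,290],frame(-Z,-OY),.75),([446,-325,250],frame(-Z,h),.75)])
E
```

```text
t 39.98 p [535.4 193.9 147.2] rpy [-179.9  -38.3    8.5] j [ 18.5 -24.1 132.5 -10.8  34.2 106.9] F [-0.   0.2  1. ] gap 60.1 grip 0.0
[[0.52,0,-0.65,0,0,0,0.75],[0.51,0,-0.66,0,0,0,0.75],[0.52,0,-0.65,0,0,0,0.75],[0.52,-0.01,-0.66,0,0,0,0.75],[-0.06,0.7,-0.25,0,-0.93,0,0.75],[-0.07,0.69,-0.24,0,-0.93,-0.01,0.75],[-0.1,0.7,-0.24,0,-0.93,0,0.75],[-0.11,0.7,-0.23,-0.01,-0.92,0,0.75]]
[[-0.13,0.69,-0.22,0,-0.93,0,0.75],[-0.15,0.7,-0.21,0,-0.93,-0.01,0.75],[-0.16,0.7,-0.2,0,-0.93,0,0.75],[-0.17,0.69,-0.18,0,-0.93,0,0.75],[-0.19,0.7,-0.18,0,-0.93,-0.01,0.75],[-0.21,0.58,0.07,0,0,0.94,0.75],[-0.16,0.59,0.08,0,0,0.94,0.75],[-0.12,0.6,0.07,0,0,0.94,0.75]]
[[-0.07,0.61,0.08,0,0,0.95,0.75],[-0.03,0.61,0.07,0,0,0.94,0.75],[0.02,0.62,0.07,0,0,0.94,0.75],[0.06,0.61,0.08,0,0,0.94,0.75],[0.11,0.6,0.07,0,0,0.94,0.75],[0.16,0.59,0.08,0,0,0.94,0.75],[0.2,0.58,0.07,0,0,0.94,0.75],[0.24,0.56,0.08,0,0,0.94,0.75]]
[[0.29,0.55,0.07,0,0,0.95,0.75],[0.32,0.52,0.07,0,0,0.94,0.75],[0.36,0.49,0.08,0,0,0.94,0.75],[0.4,0.47,0.07,0,0,0.94,0.75],[0.44,0.43,0.08,0,0,0.94,0.75],[0.46,0.4,0.07,0,0,0.94,0.75],[0.49,0.37,0.07,0,0,0.94,0.75]]
31 end [ 445.9 -324.9  250.1]
```

{"op": "apply_moves", "data": {
  "deltas": [
    [0.52,0,-0.65,0,0,0,0.75],
    [0.51,0,-0.66,0,0,0,0.75],
    [0.52,0,-0.65,0,0,0,0.75],
    [0.52,-0.01,-0.66,0,0,0,0.75],
    [-0.06,0.7,-0.25,0,-0.93,0,0.75],
    [-0.07,0.69,-0.24,0,-0.93,-0.01,0.75],
    [-0.1,0.7,-0.24,0,-0.93,0,0.75],
    [-0.11,0.7,-0.23,0,-0.92,0,0.75]
  ]
}}

```text
time: 40.98
tool_pos: [524.6, 107.3, 266.3]
tcp_rot: [-179.9, -21.2, 8.6]
ft_force: [0.3, -0.6, -0.3]
finger_gap: 64.1
grip_force: 0.0
```

{"op": "apply_moves", "data": {
  "deltas": [
    [-0.13,0.69,-0.22,0,-0.93,0,0.75],
    [-0.15,0.7,-0.21,0,-0.93,-0.01,0.75],
    [-0.16,0.7,-0.2,0,-0.93,0,0.75],
    [-0.17,0.69,-0.18,0,-0.93,0,0.75],
    [-0.19,0.7,-0.18,0,-0.93,-0.01,0.75],
    [-0.21,0.58,0.07,0,0,0.94,0.75],
    [-0.16,0.59,0.08,0,0,0.94,0.75],
    [-0.12,0.6,0.07,0,0,0.94,0.75]
  ]
}}

```text
time: 41.98
tool_pos: [499.9, -54.4, 282.7]
tcp_rot: [-179.9, 0.0, -4.4]
ft_force: [-0.5, -0.7, -0.5]
finger_gap: 64.0
grip_force: 0.0
```

{"op": "apply_moves", "data": {
  "deltas": [
    [-0.07,0.61,0.08,0,0,0.95,0.75],
    [-0.03,0.61,0.07,0,0,0.94,0.75],
    [0.02,0.62,0.07,0,0,0.94,0.75],
    [0.06,0.61,0.08,0,0,0.94,0.75],
    [0.11,0.6,0.07,0,0,0.94,0.75],
    [0.16,0.59,0.08,0,0,0.94,0.75],
    [0.2,0.58,0.07,0,0,0.94,0.75],
    [0.24,0.56,0.08,0,0,0.94,0.75]
  ]
}}

```text
time: 42.98
tool_pos: [471.5, -198.6, 264.7]
tcp_rot: [-180.0, 0.0, -38.9]
ft_force: [-0.2, 0.2, 0.8]
finger_gap: 64.2
grip_force: 0.0
```

{"op": "apply_moves", "data": {
  "deltas": [
    [0.29,0.55,0.07,0,0,0.95,0.75],
    [0.32,0.52,0.07,0,0,0.94,0.75],
    [0.36,0.49,0.08,0,0,0.94,0.75],
    [0.4,0.47,0.07,0,0,0.94,0.75],
    [0.44,0.43,0.08,0,0,0.94,0.75],
    [0.46,0.4,0.07,0,0,0.94,0.75],
    [0.49,0.37,0.07,0,0,0.94,0.75],
    [0,0,0,0,0,0,0.75]
  ]
}}

```text
time: 43.98
tool_pos: [446.3, -325.2, 249.1]
tcp_rot: [180.0, 0.1, -69.0]
ft_force: [1.2, 0.2, 0.1]
finger_gap: 64.1
grip_force: 0.0
```

```bash
python3 - <<'E'
from h import *
st(); r=look([(478,-405)],'w10')[0]
w=cv2.imread('pics/w10.png'); s=snapshot('scene'); cams=[(cam('scene'),s),(cam('side'),snapshot('side'))]
print([np.round(v,2) for v in fitb(cams,(478,-405))])
cv2.imwrite('pics/v10.png',np.hstack([cv2.resize(w,(400,300)),cv2.resize(s[150:330,250:490],(400,300))[:,:,::-1]]))
g,G=pick(r,55); print(g)
plan([(g-90*G[:,2]+[0,0,40],G,.75)])
E
```

```text
t 43.98 p [ 446.3 -325.2  249.1] rpy [ 1.8e+02  1.0e-01 -6.9e+01] j [-41.4   0.   92.6   0.   87.4 117.6] F [1.2 0.2 0.1] gap 64.1 grip 0.0
fit [ 461.7 -367.8  293. ] 0.16
[array([ 461.25, -369.68,  293.54]), np.float64(1.09)]
[ 481.67303885 -414.82924568   20.92169262]
[[0.47,-0.01,0.37,-0.02,-0.94,-0.03,0.75],[0.49,0,0.33,-0.01,-0.95,-0.03,0.75],[0.52,0,0.3,-0.02,-0.94,-0.03,0.75],[0.54,-0.01,0.25,-0.01,-0.95,-0.04,0.75],[0.55,0,0.21,-0.02,-0.94,-0.03,0.75],[0.57,0,0.17,-0.01,-0.95,-0.03,0.75],[0.58,0,0.13,-0.02,-0.94,-0.03,0.75],[0.59,0,0.08,-0.02,-0.94,-0.03,0.75]]
[[0.6,0.01,0.04,-0.01,-0.95,-0.03,0.75],[0.59,0,-0.01,-0.02,-0.94,-0.03,0.75],[0.6,0.01,-0.05,-0.01,-0.95,-0.04,0.75],[0.58,0.01,-0.09,-0.02,-0.94,-0.03,0.75]]
12 end [ 509.2 -480.   116.3]
```

View pics/v10.png

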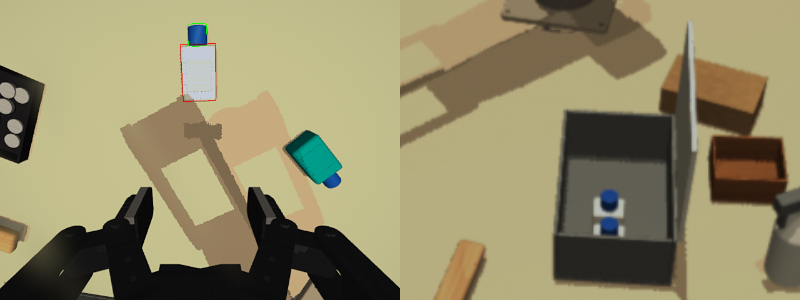

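The wrist overlay fits A well, body at (198,72) in the left half, and the turquoise bottle is off to the side. In the chest two caps are visible at (610,198) and (610,225) in the right half.

{"op": "apply_moves", "data": {
  "deltas": [
    [0.47,-0.01,0.37,-0.02,-0.94,-0.03,0.75],
    [0.49,0,0.33,-0.01,-0.95,-0.03,0.75],
    [0.52,0,0.3,-0.02,-0.94,-0.03,0.75],
    [0.54,-0.01,0.25,-0.01,-0.95,-0.04,0.75],
    [0.55,0,0.21,-0.02,-0.94,-0.03,0.75],
    [0.57,0,0.17,-0.01,-0.95,-0.03,0.75],
    [0.58,0,0.13,-0.02,-0.94,-0.03,0.75],
    [0.59,0,0.08,-0.02,-0.94,-0.03,0.75]
  ]
}}

```text
time: 45.12
tool_pos: [489.1, -428.5, 160.8]
tcp_rot: [179.8, 34.8, -67.7]
ft_force: [0.3, -0.3, -0.2]
finger_gap: 64.1
grip_force: 0.0
```

{"op": "apply_moves", "data": {
  "deltas": [
    [0.6,0.01,0.04,-0.01,-0.95,-0.03,0.75],
    [0.59,0,-0.01,-0.02,-0.94,-0.03,0.75],
    [0.6,0.01,-0.05,-0.01,-0.95,-0.04,0.75],
    [0.58,0.01,-0.09,-0.02,-0.94,-0.03,0.75],
    [0,0,0,0,0,0,0.75],
    [0,0,0,0,0,0,0.75]
  ]
}}

```text
time: 45.88
tool_pos: [494.5, -460.0, 120.9]
tcp_rot: [-179.5, 49.7, -67.1]
ft_force: [-0.3, -0.1, 2.0]
finger_gap: 64.1
grip_force: 0.0
```

```bash
python3 - <<'E'
from h import *
st(); g,G=pick((461.7,-367.8,293),55)
C=cam('wrist'); a=snapshot('wrist'); print(fitb([(C,a)],(478,-405),[293]))
plan([(g-90*G[:,2],G,.75),(g-30*G[:,2],G,.75),(g,G,.75,2)])
S=cam('scene'); s=snapshot('scene'); W,B=labels(s)
n,_,q,c=cv2.connectedComponentsWithStats(B[170:330,320:460].astype(np.uint8))
for i in range(1,n):
    if q[i,4]>8: print('blue',c[i].round(1)+[320,170],q[i])
for u,w in [(100,-10),(46,-10)]:
    b=np.r_[CH,6]-OY*u+OX*w; K=proj(S,upmodel(b)[1]); print(K.min(0).round(),K.max(0).round(),K.mean(0).round(1)); 
E
```

```text
t 45.88 p [ 494.5 -460.   120.9] rpy [-179.5   49.7  -67.1] j [-53.1  83.6   1.3  18.5 142.4 114.1] F [-0.3 -0.1  2. ] gap 64.1 grip 0.0
(array([ 465.32919901, -364.56071046,  290.10828184]), np.float64(0.626693540449447))
[[0.84,-0.09,0.19,-0.07,-0.26,0,0.75],[0.85,-0.1,0.18,-0.06,-0.27,-0.01,0.75],[0,0,0.67,0,0,0,0.75],[0,0,0.66,0,0,0,0.75],[0,0,0.67,0,0,0,0.75],[0,0,0.5,0,0,0,0.75],[0,0,0.5,0,0,0,0.75]]
7 end [ 481.6 -414.7   20.9]
blue [375.2 269.4] [51 94 10 12 98]
blue [375.2 285.1] [ 51 110  10  11  85]
[369. 279.] [380. 294.] [374.2 287. ]
[370. 263.] [381. 278.] [374.9 270.9]
```

Both standing caps match the upright prediction. For A the tilted approach runs out of reach: the elbow sits at its limit of 1.3. So I'll pick A tool-down, relay it to a nearer spot with its cap turned inward, then regrasp.

```bash
python3 - <<'E'
from h import *
p,Q=pose(); h=np.r_[Rz(293)[:2,0],0]
b=np.array([461.7,-367.8,0])+40*h
plan([(b+[0,0,200],frame(-Z,h),.75)]); print(b)
E
```

```text
[[-0.27,-0.02,-0.02,-0.01,0.9,-0.01,0.75],[-0.26,-0.01,-0.03,-0.01,0.9,0,0.75],[-0.27,-0.02,-0.06,-0.01,0.9,-0.01,0.75],[-0.26,-0.01,-0.07,-0.01,0.9,0,0.75],[-0.25,-0.02,-0.09,-0.01,0.9,-0.01,0.75],[-0.24,-0.02,-0.11,-0.01,0.91,0,0.75],[-0.24,-0.01,-0.13,-0.01,0.9,-0.01,0.75],[-0.23,-0.02,-0.14,-0.01,0.9,-0.01,0.75]]
[[-0.21,-0.02,-0.16,-0.01,0.9,0,0.75],[-0.2,-0.01,-0.18,-0.01,0.9,-0.01,0.75],[-0.2,-0.02,-0.19,-0.01,0.9,0,0.75],[-0.17,-0.02,-0.2,-0.01,0.9,-0.01,0.75]]
12 end [ 477.5 -404.6  200.1]
[ 477.32924514 -404.62019414    0.        ]
```

{"op": "apply_moves", "data": {
  "deltas": [
    [-0.27,-0.02,-0.02,-0.01,0.9,-0.01,0.75],
    [-0.26,-0.01,-0.03,-0.01,0.9,0,0.75],
    [-0.27,-0.02,-0.06,-0.01,0.9,-0.01,0.75],
    [-0.26,-0.01,-0.07,-0.01,0.9,0,0.75],
    [-0.25,-0.02,-0.09,-0.01,0.9,-0.01,0.75],
    [-0.24,-0.02,-0.11,-0.01,0.91,0,0.75],
    [-0.24,-0.01,-0.13,-0.01,0.9,-0.01,0.75],
    [-0.23,-0.02,-0.14,-0.01,0.9,-0.01,0.75]
  ]
}}

```text
time: 46.98
tool_pos: [485.6, -426.5, 175.4]
tcp_rot: [-179.7, 17.1, -67.1]
ft_force: [0.5, 0.7, 0.2]
finger_gap: 64.1
grip_force: 0.0
```

{"op": "apply_moves", "data": {
  "deltas": [
    [-0.21,-0.02,-0.16,-0.01,0.9,0,0.75],
    [-0.2,-0.01,-0.18,-0.01,0.9,-0.01,0.75],
    [-0.2,-0.02,-0.19,-0.01,0.9,0,0.75],
    [-0.17,-0.02,-0.2,-0.01,0.9,-0.01,0.75],
    [0,0,0,0,0,0,0.75]
  ]
}}

```text
time: 47.6
tool_pos: [480.4, -407.5, 202.1]
tcp_rot: [-179.9, 0.7, -67.0]
ft_force: [0.3, -0.6, -0.1]
finger_gap: 64.4
grip_force: 0.0
```

```bash
python3 - <<'E'
from h import *
st(); h=np.r_[Rz(293)[:2,0],0]
print([np.round(v,2) for v in fitb([(cam('scene'),snapshot('scene')),(cam('side'),snapshot('side'))],(478,-405))])
b=np.array([461.7,-367.8,0])+40*h; G=frame(-Z,h)
plan([(b+[0,0,50],G,.75),(b+[0,0,20],G,.75,2)])
E
```

```text
t 47.6 p [ 480.4 -407.5  202.1] rpy [-179.9    0.7  -67. ] j [-45.2  13.9  82.6   0.4  84.2 111.8] F [ 0.3 -0.6 -0.1] gap 64.4 grip 0.0
[array([ 466.91, -369.99,  290.12]), np.float64(1.72)]
[[-0.01,0.01,0.83,0,0.04,0,0.75],[-0.01,0,0.83,0,0.03,-0.01,0.75],[-0.01,0.01,0.84,-0.01,0.04,0,0.75],[-0.01,0,0.83,0,0.04,-0.01,0.75],[-0.02,0.01,0.83,0,0.03,0,0.75],[-0.02,0,0.83,0,0.04,0,0.75],[0,0,0.5,0,0,0,0.75],[0,0,0.5,0,0,0,0.75]]
8 end [ 477.4 -404.5   20. ]
```

{"op": "apply_moves", "data": {
  "deltas": [
    [-0.01,0.01,0.83,0,0.04,0,0.75],
    [-0.01,0,0.83,0,0.03,0,0.75],
    [-0.01,0.01,0.84,0,0.04,0,0.75],
    [-0.01,0,0.83,0,0.04,0,0.75],
    [-0.02,0.01,0.83,0,0.03,0,0.75],
    [-0.02,0,0.83,0,0.04,0,0.75],
    [0,0,0.5,0,0,0,0.75],
    [0,0,0.5,0,0,0,0.75]
  ]
}}

```text
time: 48.7
tool_pos: [476.3, -404.2, 16.8]
tcp_rot: [180.0, 0.2, -67.2]
ft_force: [-0.1, -0.5, 0.9]
finger_gap: 64.3
grip_force: 0.0
```

{"op": "apply_moves", "data": {
  "deltas": [
    [0,0,0,0,0,0,0.75],
    [0,0,0,0,0,0,0.3],
    [0,0,0,0,0,0,0.3],
    [0,0,0,0,0,0,0.3],
    [0,0,0,0,0,0,0.3]
  ]
}}

```text
time: 49.32
tool_pos: [476.4, -403.9, 18.0]
tcp_rot: [180.0, 0.1, -67.2]
ft_force: [-0.8, 0.5, 3.3]
finger_gap: 49.3
grip_force: 53.7
```

```bash
python3 - <<'E'
from h import *
st(); p,Q=pose(); h1=np.r_[Rz(60)[:2,0],0]; hm=np.r_[Rz(-10)[:2,0],0]
b=np.array([530,-215,0])+40*h1; G=frame(-Z,h1)
plan([(p+[0,0,80],Q,.3),([520,-290,110],frame(-Z,hm),.3),(b+[0,0,90],G,.3),(b+[0,0,p[2]+6],G,.3)]); print(b)
E
```

```text
t 49.33 p [ 476.4 -403.9   18. ] rpy [ 1.80e+02  1.00e-01 -6.72e+01] j [-45.   23.4  91.4   0.   65.3 112.1] F [-0.8  0.5  3.3] gap 49.3 grip 53.7
[[0,0,-0.89,0,0,0,0.3],[0,0,-0.89,0,0,0,0.3],[-0.01,0,-0.89,0,0,0,0.3],[-0.23,-0.22,-0.03,0,0,-0.96,0.3],[-0.2,-0.23,-0.03,0,0,-0.96,0.3],[-0.19,-0.25,-0.03,0,0.01,-0.96,0.3],[-0.17,-0.26,-0.03,0,0,-0.96,0.3],[-0.15,-0.28,-0.03,0,0,-0.96,0.3]]
[[-0.13,-0.28,-0.03,-0.01,0,-0.96,0.3],[-0.11,-0.29,-0.03,0,0.01,-0.95,0.3],[-0.08,-0.31,-0.03,0,0,-0.96,0.3],[-0.06,-0.3,-0.03,0,0,-0.96,0.3],[-0.04,-0.31,-0.03,0,0,-0.96,0.3],[-0.01,-0.32,-0.03,0,0.01,-0.96,0.3],[0.01,-0.31,-0.03,0,0,-0.96,0.3],[0.04,-0.31,-0.03,0,0,-0.96,0.3]]
[[0.02,-0.24,0.04,0,0,-0.95,0.3],[0.04,-0.23,0.04,0,0,-0.96,0.3],[0.06,-0.23,0.04,0,0,-0.95,0.3],[0.07,-0.22,0.05,0,0,-0.96,0.3],[0.09,-0.22,0.04,0,0,-0.95,0.3],[0.11,-0.21,0.04,0,0,-0.96,0.3],[0.13,-0.2,0.04,0,0,-0.95,0.3],[0.14,-0.19,0.04,0,0,-0.96,0.3]]
[[0.15,-0.19,0.04,0,0,-0.95,0.3],[0.17,-0.16,0.04,0,0,-0.96,0.3],[0.17,-0.16,0.05,0,0,-0.95,0.3],[0.19,-0.14,0.04,0,0,-0.95,0.3],[0.2,-0.13,0.04,0,0,-0.96,0.3],[0.21,-0.11,0.04,0,0,-0.95,0.3],[0.22,-0.09,0.04,0,0,-0.96,0.3],[0.22,-0.08,0.04,0,0,-0.95,0.3]]
[[0,0,0.73,0,0,0,0.3],[0,0,0.74,0,0,0,0.3],[0,0,0.73,0,0,0,0.3]]
35 end [ 549.9 -180.4   24.1]
[ 550.         -180.35898385    0.        ]
```

{"op": "apply_moves", "data": {
  "deltas": [
    [0,0,-0.89,0,0,0,0.3],
    [0,0,-0.89,0,0,0,0.3],
    [-0.01,0,-0.89,0,0,0,0.3],
    [-0.23,-0.22,-0.03,0,0,-0.96,0.3],
    [-0.2,-0.23,-0.03,0,0,-0.96,0.3],
    [-0.19,-0.25,-0.03,0,0,-0.96,0.3],
    [-0.17,-0.26,-0.03,0,0,-0.96,0.3],
    [-0.15,-0.28,-0.03,0,0,-0.96,0.3]
  ]
}}

```text
time: 50.32
tool_pos: [492.7, -359.1, 101.3]
tcp_rot: [-180.0, 0.3, -45.0]
ft_force: [0.6, 0.3, -1.8]
finger_gap: 49.2
grip_force: 53.3
```

{"op": "apply_moves", "data": {
  "deltas": [
    [-0.13,-0.28,-0.03,0,0,-0.96,0.3],
    [-0.11,-0.29,-0.03,0,0,-0.95,0.3],
    [-0.08,-0.31,-0.03,0,0,-0.96,0.3],
    [-0.06,-0.3,-0.03,0,0,-0.96,0.3],
    [-0.04,-0.31,-0.03,0,0,-0.96,0.3],
    [-0.01,-0.32,-0.03,0,0,-0.96,0.3],
    [0.01,-0.31,-0.03,0,0,-0.96,0.3],
    [0.04,-0.31,-0.03,0,0,-0.96,0.3]
  ]
}}

```text
time: 51.32
tool_pos: [519.5, -289.1, 108.7]
tcp_rot: [-179.8, 0.2, -9.9]
ft_force: [-0.0, 0.2, -0.9]
finger_gap: 49.2
grip_force: 53.3
```

{"op": "apply_moves", "data": {
  "deltas": [
    [0.02,-0.24,0.04,0,0,-0.95,0.3],
    [0.04,-0.23,0.04,0,0,-0.96,0.3],
    [0.06,-0.23,0.04,0,0,-0.95,0.3],
    [0.07,-0.22,0.05,0,0,-0.96,0.3],
    [0.09,-0.22,0.04,0,0,-0.95,0.3],
    [0.11,-0.21,0.04,0,0,-0.96,0.3],
    [0.13,-0.2,0.04,0,0,-0.95,0.3],
    [0.14,-0.19,0.04,0,0,-0.96,0.3]
  ]
}}

```text
time: 52.32
tool_pos: [534.5, -234.4, 98.9]
tcp_rot: [-179.7, 0.1, 25.2]
ft_force: [0.4, 0.4, -1.7]
finger_gap: 49.4
grip_force: 53.4
```

{"op": "apply_moves", "data": {
  "deltas": [
    [0.15,-0.19,0.04,0,0,-0.95,0.3],
    [0.17,-0.16,0.04,0,0,-0.96,0.3],
    [0.17,-0.16,0.05,0,0,-0.95,0.3],
    [0.19,-0.14,0.04,0,0,-0.95,0.3],
    [0.2,-0.13,0.04,0,0,-0.96,0.3],
    [0.21,-0.11,0.04,0,0,-0.95,0.3],
    [0.22,-0.09,0.04,0,0,-0.96,0.3],
    [0.22,-0.08,0.04,0,0,-0.95,0.3]
  ]
}}

```text
time: 53.32
tool_pos: [549.2, -179.6, 89.2]
tcp_rot: [-179.8, -0.1, 60.1]
ft_force: [0.1, 0.0, -0.6]
finger_gap: 49.5
grip_force: 53.4
```

{"op": "apply_moves", "data": {
  "deltas": [
    [0,0,0.73,0,0,0,0.3],
    [0,0,0.74,0,0,0,0.3],
    [0,0,0.6,0,0,0,0.3],
    [0,0,0,0,0,0,0.3],
    [0,0,0,0,0,0,0.3]
  ]
}}

```text
time: 53.95
tool_pos: [549.8, -180.0, 28.1]
tcp_rot: [-179.8, -0.1, 60.0]
ft_force: [0.2, 0.4, -1.5]
finger_gap: 49.3
grip_force: 53.3
```

{"op": "apply_moves", "data": {
  "deltas": [
    [0,0,0.2,0,0,0,0.3],
    [0,0,0.08,0,0,0,0.3],
    [0,0,0,0,0,0,0.3]
  ]
}}

```text
time: 54.32
tool_pos: [549.2, -179.8, 19.0]
tcp_rot: [-179.8, -0.1, 60.0]
ft_force: [0.7, 0.7, -2.1]
finger_gap: 49.5
grip_force: 53.3
```

{"op": "apply_moves", "data": {
  "deltas": [
    [0,0,0.04,0,0,0,0.3],
    [0,0,0,0,0,0,0.3]
  ]
}}

```text
time: 54.58
tool_pos: [549.5, -179.9, 18.2]
tcp_rot: [-179.8, -0.1, 60.0]
ft_force: [-0.3, 0.3, 0.8]
finger_gap: 49.6
grip_force: 53.5
```

{"op": "apply_moves", "data": {
  "deltas": [
    [0,0,0,0,0,0,0.7],
    [0,0,0,0,0,0,0.75],
    [0,0,0,0,0,0,0.75],
    [0,0,-0.5,0,0,0,0.75],
    [0,0,-0.9,0,0,0,0.75],
    [-0.4,0,-0.9,0,0,0,0.75],
    [-0.9,0,-0.9,0,0,0,0.75],
    [-0.9,0,-0.9,0,0,0,0.75]
  ]
}}

```text
time: 55.58
tool_pos: [516.5, -237.9, 143.0]
tcp_rot: [-179.9, -0.1, 60.0]
ft_force: [0.7, -1.3, 0.1]
finger_gap: 64.0
grip_force: 0.0
```

{"op": "apply_moves", "data": {
  "deltas": [
    [-0.6,0,-0.9,0,0,0,0.75],
    [0,0,-0.9,0,0,0,0.75],
    [0,0,-0.9,0,0,0,0.75],
    [0,0,0,0,0,0,0.75]
  ]
}}

```text
time: 56.08
tool_pos: [509.2, -254.2, 225.9]
tcp_rot: [179.8, -0.1, 60.0]
ft_force: [0.7, 0.1, -1.0]
finger_gap: 63.9
grip_force: 0.0
```

```bash
python3 - <<'E'
from h import *
st(); r=look([(549,-182)],'w11')[0]
print([np.round(v,2) for v in fitb([(cam('scene'),snapshot('scene')),(cam('side'),snapshot('side'))],(549,-182))])
g,G=pick(r,55); print(g)
plan([(g-90*G[:,2]+[0,0,40],G,.75)])
E
```

```text
t 56.08 p [ 509.2 -254.2  225.9] rpy [ 1.798e+02 -1.000e-01  6.000e+01] j [-31.7   3.1  91.9   0.1  84.8  -1.7] F [ 0.7  0.1 -1. ] gap 63.9 grip 0.0
fit [ 531.2 -215.    61.1] 1.04
[array([ 533.98, -216.88,   62.82]), np.float64(1.47)]
[ 555.90372052 -170.2846526    20.92169262]
[[0.46,0,0.29,-0.01,-0.95,-0.02,0.75],[0.49,0,0.26,-0.02,-0.94,-0.01,0.75],[0.5,0,0.22,-0.01,-0.95,-0.02,0.75],[0.51,0,0.18,-0.01,-0.95,-0.01,0.75],[0.53,0,0.14,-0.01,-0.95,-0.02,0.75],[0.54,0,0.1,-0.02,-0.94,-0.01,0.75],[0.54,0.01,0.06,-0.01,-0.95,-0.02,0.75],[0.55,0,0.02,-0.01,-0.95,-0.02,0.75]]
[[0.55,0,-0.03,-0.02,-0.94,-0.01,0.75],[0.54,0.01,-0.06,-0.01,-0.95,-0.02,0.75],[0.53,0,-0.11,-0.01,-0.95,-0.01,0.75],[0.53,0.01,-0.14,-0.02,-0.94,-0.02,0.75]]
12 end [ 590.2 -108.4  116.3]
```

{"op": "apply_moves", "data": {
  "deltas": [
    [0.46,0,0.29,-0.01,-0.95,-0.02,0.75],
    [0.49,0,0.26,-0.02,-0.94,-0.01,0.75],
    [0.5,0,0.22,-0.01,-0.95,-0.02,0.75],
    [0.51,0,0.18,-0.01,-0.95,-0.01,0.75],
    [0.53,0,0.14,-0.01,-0.95,-0.02,0.75],
    [0.54,0,0.1,-0.02,-0.94,-0.01,0.75],
    [0.54,0.01,0.06,-0.01,-0.95,-0.02,0.75],
    [0.55,0,0.02,-0.01,-0.95,-0.02,0.75]
  ]
}}

```text
time: 57.22
tool_pos: [562.5, -156.2, 150.2]
tcp_rot: [-179.9, 34.9, 60.7]
ft_force: [0.0, -0.3, 0.2]
finger_gap: 64.0
grip_force: 0.0
```

{"op": "apply_moves", "data": {
  "deltas": [
    [0.55,0,-0.03,-0.02,-0.94,-0.01,0.75],
    [0.54,0.01,-0.06,-0.01,-0.95,-0.02,0.75],
    [0.53,0,-0.11,-0.01,-0.95,-0.01,0.75],
    [0.53,0.01,-0.14,-0.02,-0.94,-0.02,0.75],
    [0,0,0,0,0,0,0.75],
    [0,0,0,0,0,0,0.75]
  ]
}}

```text
time: 57.98
tool_pos: [590.3, -109.0, 116.4]
tcp_rot: [180.0, 52.0, 61.1]
ft_force: [1.0, 0.5, 0.8]
finger_gap: 64.0
grip_force: 0.0
```

```bash
python3 - <<'E'
from h import *
st(); g,G=pick((530.8,-215,60.7),55)
C=cam('wrist'); a=snapshot('wrist'); print(fitb([(C,a)],(549,-182),[60]))
plan([(g-90*G[:,2],G,.75),(g-30*G[:,2],G,.75),(g,G,.75,2)])
E
```

```text
t 57.98 p [ 590.3 -109.   116.4] rpy [180.   52.   61.1] j [  6.4  41.3  70.6 -40.9 101.2  39.5] F [1.  0.5 0.8] gap 64.0 grip 0.0
(array([ 530.78381553, -217.66651037,   61.60149152]), np.float64(0.42392238766041235))
[[0.54,-0.01,0.41,0.03,-0.01,0.02,0.75],[0.55,-0.01,0.42,0.04,-0.01,0.01,0.75],[0,0,0.67,0,0,0,0.75],[0,0,0.66,0,0,0,0.75],[0,0,0.67,0,0,0,0.75],[0,0,0.5,0,0,0,0.75],[0,0,0.5,0,0,0,0.75]]
7 end [ 555.7 -170.4   20.8]
```

{"op": "apply_moves", "data": {
  "deltas": [
    [0.54,-0.01,0.41,0,0,0,0.75],
    [0.55,-0.01,0.42,0,0,0,0.75],
    [0,0,0.67,0,0,0,0.75],
    [0,0,0.66,0,0,0,0.75],
    [0,0,0.67,0,0,0,0.75],
    [0,0,0.5,0,0,0,0.75],
    [0,0,0.5,0,0,0,0.75],
    [0,0,0,0,0,0,0.75]
  ]
}}

```text
time: 59.02
tool_pos: [555.1, -170.9, 19.5]
tcp_rot: [-180.0, 52.0, 61.0]
ft_force: [-0.6, 0.0, 0.0]
finger_gap: 64.1
grip_force: 0.0
```

{"op": "apply_moves", "data": {
  "deltas": [
    [0,0,0,0,0,0,0.3],
    [0,0,0,0,0,0,0.3],
    [0,0,0,0,0,0,0.3],
    [0,0,0,0,0,0,0.3]
  ],
  "grip_force": 50
}}

```text
time: 59.52
tool_pos: [556.8, -169.8, 20.8]
tcp_rot: [179.8, 52.0, 61.0]
ft_force: [0.9, 0.9, 2.8]
finger_gap: 49.3
grip_force: 51.8
```

```bash
python3 - <<'E'
from h import *
st()
p,Q=pose(); h=np.r_[Rz(61)[:2,0],0]
g,G=place(-13,-10,55); print(g)
plan([(p+[0,0,60],Q,.3),([560,-110,260],frame(-Z,h),.3),([540,90,275],frame(-Z+.2*(-OY),-OY+.15*OX),.3),(g+[0,0,140],G,.3)])
E
```

```text
t 59.52 p [ 556.8 -169.8   20.8] rpy [179.8  52.   61. ] j [  1.7  44.   78.2 -42.7  90.6  43.3] F [0.9 0.9 2.8] gap 49.3 grip 51.8
[550.43855019 196.92208808  59.05994623]
[[-0.53,0,-0.41,0,0,0,0.3],[-0.52,0,-0.41,0,0,0,0.3],[-0.53,0,-0.41,0,0,0,0.3],[-0.3,-0.07,-0.42,0,0.94,0,0.3],[-0.27,-0.07,-0.45,0.01,0.95,0,0.3],[-0.23,-0.07,-0.47,0,0.94,0,0.3],[-0.19,-0.08,-0.48,0,0.95,0,0.3],[-0.16,-0.07,-0.49,0,0.94,0,0.3]]
[[-0.13,-0.07,-0.51,0.01,0.95,0,0.3],[-0.08,-0.07,-0.51,0,0.94,0,0.3],[-0.04,-0.07,-0.52,0,0.95,0.01,0.3],[-0.01,-0.07,-0.52,0,0.94,0,0.3],[0.04,-0.08,-0.52,0.01,0.95,0,0.3],[0.07,-0.07,-0.51,0,0.94,0,0.3],[0.11,-0.07,-0.51,0,0.95,0,0.3],[0.5,-0.35,-0.05,-0.12,0.2,0.86,0.3]]
[[0.48,-0.38,-0.04,-0.11,0.19,0.87,0.3],[0.45,-0.41,-0.03,-0.12,0.2,0.86,0.3],[0.42,-0.44,-0.04,-0.12,0.2,0.86,0.3],[0.39,-0.47,-0.03,-0.11,0.2,0.87,0.3],[0.35,-0.49,-0.03,-0.12,0.19,0.86,0.3],[0.33,-0.52,-0.03,-0.12,0.2,0.86,0.3],[0.28,-0.54,-0.03,-0.11,0.2,0.86,0.3],[0.25,-0.56,-0.03,-0.12,0.2,0.87,0.3]]
[[0.21,-0.57,-0.04,-0.12,0.19,0.86,0.3],[0.17,-0.59,-0.03,-0.11,0.2,0.86,0.3],[0.13,-0.48,0.38,-0.06,0.83,0.27,0.3],[0.09,-0.49,0.38,-0.07,0.83,0.26,0.3],[0.05,-0.49,0.39,-0.06,0.83,0.27,0.3],[0.02,-0.49,0.39,-0.06,0.83,0.27,0.3],[-0.01,-0.49,0.38,-0.07,0.83,0.26,0.3],[-0.05,-0.5,0.38,-0.06,0.83,0.27,0.3]]
[[-0.09,-0.5,0.37,-0.06,0.83,0.27,0.3]]
33 end [550.5 197.1 199.1]
```

{"op": "apply_moves", "data": {
  "deltas": [
    [-0.53,0,-0.41,0,0,0,0.3],
    [-0.52,0,-0.41,0,0,0,0.3],
    [-0.53,0,-0.41,0,0,0,0.3],
    [-0.3,-0.07,-0.42,0,0.94,0,0.3],
    [-0.27,-0.07,-0.45,0.01,0.95,0,0.3],
    [-0.23,-0.07,-0.47,0,0.94,0,0.3],
    [-0.19,-0.08,-0.48,0,0.95,0,0.3],
    [-0.16,-0.07,-0.49,0,0.94,0,0.3]
  ]
}}

```text
time: 60.52
tool_pos: [557.6, -145.0, 157.1]
tcp_rot: [179.9, 30.2, 61.0]
ft_force: [-0.6, 0.1, -1.9]
finger_gap: 49.3
grip_force: 51.7
```

{"op": "apply_moves", "data": {
  "deltas": [
    [-0.13,-0.07,-0.51,0.01,0.95,0,0.3],
    [-0.08,-0.07,-0.51,0,0.94,0,0.3],
    [-0.04,-0.07,-0.52,0,0.95,0.01,0.3],
    [-0.01,-0.07,-0.52,0,0.94,0,0.3],
    [0.04,-0.08,-0.52,0.01,0.95,0,0.3],
    [0.07,-0.07,-0.51,0,0.94,0,0.3],
    [0.11,-0.07,-0.51,0,0.95,0,0.3],
    [0.5,-0.35,-0.05,-0.12,0.2,0.86,0.3]
  ]
}}

```text
time: 61.52
tool_pos: [557.9, -93.7, 264.3]
tcp_rot: [179.3, -1.0, 56.8]
ft_force: [0.3, 0.7, -1.7]
finger_gap: 49.3
grip_force: 51.8
```

{"op": "apply_moves", "data": {
  "deltas": [
    [0.48,-0.38,-0.04,-0.11,0.19,0.87,0.3],
    [0.45,-0.41,-0.03,-0.12,0.2,0.86,0.3],
    [0.42,-0.44,-0.04,-0.12,0.2,0.86,0.3],
    [0.39,-0.47,-0.03,-0.11,0.2,0.87,0.3],
    [0.35,-0.49,-0.03,-0.12,0.19,0.86,0.3],
    [0.33,-0.52,-0.03,-0.12,0.2,0.86,0.3],
    [0.28,-0.54,-0.03,-0.11,0.2,0.86,0.3],
    [0.25,-0.56,-0.03,-0.12,0.2,0.87,0.3]
  ]
}}

```text
time: 62.52
tool_pos: [542.7, 53.6, 273.0]
tcp_rot: [177.9, -9.1, 25.3]
ft_force: [0.3, 0.3, -0.8]
finger_gap: 49.8
grip_force: 51.8
```

{"op": "apply_moves", "data": {
  "deltas": [
    [0.21,-0.57,-0.04,-0.12,0.19,0.86,0.3],
    [0.17,-0.59,-0.03,-0.11,0.2,0.86,0.3],
    [0.13,-0.48,0.38,-0.06,0.83,0.27,0.3],
    [0.09,-0.49,0.38,-0.07,0.83,0.26,0.3],
    [0.05,-0.49,0.39,-0.06,0.83,0.27,0.3],
    [0.02,-0.49,0.39,-0.06,0.83,0.27,0.3],
    [-0.01,-0.49,0.38,-0.07,0.83,0.26,0.3],
    [-0.05,-0.5,0.38,-0.06,0.83,0.27,0.3]
  ]
}}

```text
time: 63.52
tool_pos: [548.6, 181.5, 210.4]
tcp_rot: [179.4, -34.3, 10.1]
ft_force: [0.5, -0.2, -0.6]
finger_gap: 49.4
grip_force: 51.8
```

{"op": "apply_moves", "data": {
  "deltas": [
    [-0.09,-0.5,0.37,-0.06,0.83,0.27,0.3],
    [0,0,0,0,0,0,0.3]
  ]
}}

```text
time: 63.78
tool_pos: [548.2, 197.0, 196.9]
tcp_rot: [179.9, -37.8, 8.8]
ft_force: [-0.4, -0.1, -1.6]
finger_gap: 49.7
grip_force: 52.0
```

```bash
cat > caps.py <<'E'
from h import *
def caps():
    s=snapshot('scene'); W,B=labels(s)
    n,_,q,c=cv2.connectedComponentsWithStats(B[170:330,320:460].astype(np.uint8))
    for i in range(1,n):
        if q[i,4]>8: print('blue',c[i].round(1)+[320,170],q[i])
E
python3 - <<'E'
from caps import *
st(); p,Q=pose(); caps()
base=p-5*Q[:,2]+4*(-OY)-[0,0,55]; print('pred',proj(cam('scene'),upmodel(base)[1]).mean(0))
g,G=place(-13,-10,55)
plan([(g+[0,0,30],G,.3),(g+[0,0,4],G,.3,3)])
E
```

```text
t 63.77 p [548.2 197.  196.9] rpy [179.9 -37.8   8.8] j [ 18.2 -25.2 127.5  -9.   40.7 104.4] F [-0.4 -0.1 -1.6] gap 49.7 grip 52.0
blue [378.7 216.1] [54 40 10 13 99]
blue [375.1 269.1] [ 50  93  11  13 104]
blue [375.3 285.2] [ 51 110  10  11  87]
pred [378.12106915 216.87014975]
[[-0.55,0,0.73,0,0.01,0,0.3],[-0.55,0,0.72,0,0.01,0.01,0.3],[-0.55,0,0.73,0,0.01,0,0.3],[-0.56,0,0.72,0,0.01,0.01,0.3],[-0.18,0,0.23,0,0,0,0.3],[-0.17,0,0.23,0,0,0,0.3],[-0.18,0,0.23,0,0,0,0.3]]
7 end [550.5 197.   63. ]
```

{"op": "apply_moves", "data": {
  "deltas": [
    [-0.55,0,0.73,0,0.01,0,0.3],
    [-0.55,0,0.72,0,0.01,0.01,0.3],
    [-0.55,0,0.73,0,0.01,0,0.3],
    [-0.56,0,0.72,0,0.01,0.01,0.3],
    [-0.18,0,0.23,0,0,0,0.3],
    [-0.17,0,0.23,0,0,0,0.3],
    [-0.18,0,0.23,0,0,0,0.3],
    [0,0,0,0,0,0,0.3]
  ]
}}

```text
time: 64.82
tool_pos: [551.7, 197.0, 62.9]
tcp_rot: [-179.9, -38.1, 8.5]
ft_force: [-1.0, -0.1, -1.4]
finger_gap: 49.0
grip_force: 51.9
```

{"op": "apply_moves", "data": {
  "deltas": [
    [-0.08,0,0.1,0,0,0,0.3],
    [-0.03,0,0.04,0,0,0,0.3],
    [0,0,0,0,0,0,0.3]
  ]
}}

```text
time: 65.2
tool_pos: [552.3, 197.4, 58.6]
tcp_rot: [-179.9, -38.2, 8.5]
ft_force: [-0.8, -0.4, -0.2]
finger_gap: 49.5
grip_force: 52.1
```

{"op": "apply_moves", "data": {
  "deltas": [
    [-0.05,0,0.07,0,0,0,0.3],
    [0,0,0,0,0,0,0.3]
  ]
}}

```text
time: 65.45
tool_pos: [554.1, 198.1, 58.2]
tcp_rot: [-179.8, -38.4, 8.5]
ft_force: [-1.7, 0.1, 8.6]
finger_gap: 49.4
grip_force: 52.9
```

{"op": "apply_moves", "data": {
  "deltas": [
    [0,0,0,0,0,0,0.6],
    [0,0,0,0,0,0,0.66],
    [0,0,0,0,0,0,0.7],
    [0,0,-0.3,0,0,0,0.7],
    [0,0,-0.7,0,0,0,0.7]
  ]
}}

```text
time: 66.08
tool_pos: [532.6, 194.0, 78.2]
tcp_rot: [-179.9, -38.0, 8.5]
ft_force: [0.1, 0.4, 0.0]
finger_gap: 59.7
grip_force: 0.0
```

```bash
python3 - <<'E'
from caps import *
st(); caps()
p,Q=pose()
plan([(p+[0,0,200],None,.5)])
E
```

```text
t 66.08 p [532.6 194.   78.2] rpy [-179.9  -38.     8.5] j [ 18.6 -16.2 134.7 -14.8  24.7 111.6] F [0.1 0.4 0. ] gap 59.7 grip 0.0
blue [376.7 253.4] [52 78 10 12 98]
blue [375.1 269.5] [51 94 10 12 95]
blue [375.3 285.2] [ 51 110  10  11  86]
[[0.59,0,-0.75,0,0,0,0.5],[0.59,0,-0.75,0,0,0,0.5],[0.58,-0.01,-0.75,0,0,0,0.5],[0.59,0,-0.75,0,0,0,0.5],[0.59,0,-0.75,0,0,0,0.5],[0.59,0,-0.75,0,0,0,0.5],[0.59,0,-0.75,0,0,0,0.5]]
7 end [532.7 194.4 280.8]
```

{"op": "apply_moves", "data": {
  "deltas": [
    [0.59,0,-0.75,0,0,0,0.7],
    [0.59,0,-0.75,0,0,0,0.7],
    [0.58,0,-0.75,0,0,0,0.7],
    [0.59,0,-0.75,0,0,0,0.7],
    [0.59,0,-0.75,0,0,0,0.5],
    [0.59,0,-0.75,0,0,0,0.4],
    [0.59,0,-0.75,0,0,0,0.4],
    [0,0,0,0,0,0,0.4]
  ]
}}

```text
time: 67.12
tool_pos: [534.9, 194.5, 283.1]
tcp_rot: [-179.8, -38.4, 8.4]
ft_force: [-0.6, -0.2, 0.9]
finger_gap: 33.9
grip_force: 0.0
```

```bash
python3 - <<'E'
from caps import *
st(); caps(); g,G=lidgrip(np.pi/2)
print(g)
plan([([540,180,400],G,.4),(g+[0,0,75],G,.4),(g+[0,0,25],G,.4)])
s=snapshot('scene');d=snapshot('side')
cv2.imwrite('pics/s12.png',np.hstack([cv2.resize(s[130:310,330:480],(400,480)),cv2.resize(d[170:350,240:390],(400,480))])[:,:,::-1])
E
```

```text
t 67.12 p [534.9 194.5 283.1] rpy [-179.8  -38.4    8.4] j [ 18.6 -32.4 123.5  -7.9  51.2 102.9] F [-0.6 -0.2  0.9] gap 33.9 grip 0.0
blue [376.7 253.4] [52 78 10 12 98]
blue [375.1 269.5] [51 94 10 12 95]
blue [375.3 285.2] [ 51 110  10  11  86]
[548.12811786 304.79921924 309.        ]
[[0.28,0.05,-0.34,0,-0.93,0,0.4],[0.26,0.06,-0.36,0,-0.92,-0.01,0.4],[0.24,0.05,-0.38,-0.01,-0.93,0,0.4],[0.2,0.06,-0.39,0,-0.93,0,0.4],[0.17,0.05,-0.41,0,-0.93,-0.01,0.4],[0.14,0.06,-0.42,0,-0.92,0,0.4],[0.12,0.05,-0.42,0,-0.93,-0.01,0.4],[0.07,0.06,-0.44,-0.01,-0.93,0,0.4]]
[[0.05,0.05,-0.44,0,-0.93,0,0.4],[0.18,-0.81,0.11,0,0,0,0.4],[0.18,-0.82,0.1,0,0,0,0.4],[0.18,-0.81,0.11,0,0,0,0.4],[0.17,-0.81,0.11,0,0,0,0.4],[0.18,-0.82,0.1,0,0,0,0.4],[0,0,0.83,0,0,0,0.4],[0,0,0.84,0,0,0,0.4]]
16 end [548.  304.8 334. ]
```

View pics/s12.png

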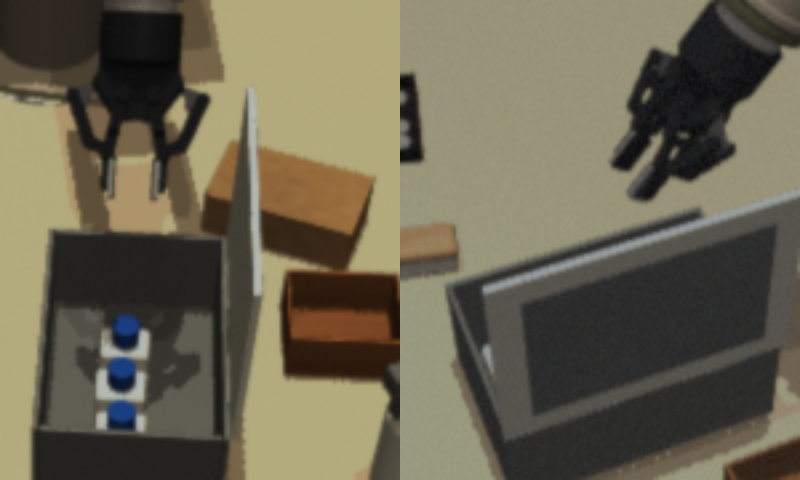

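The picture shows three upright bottles in the chest, caps at (126,332), (121,374) and (121,413), with the lid still up. Next I take the lid's top edge.

{"op": "apply_moves", "data": {
  "deltas": [
    [0.28,0.05,-0.34,0,-0.93,0,0.4],
    [0.26,0.06,-0.36,0,-0.92,-0.01,0.4],
    [0.24,0.05,-0.38,0,-0.93,0,0.4],
    [0.2,0.06,-0.39,0,-0.93,0,0.4],
    [0.17,0.05,-0.41,0,-0.93,-0.01,0.4],
    [0.14,0.06,-0.42,0,-0.92,0,0.4],
    [0.12,0.05,-0.42,0,-0.93,-0.01,0.4],
    [0.07,0.06,-0.44,0,-0.93,0,0.4]
  ]
}}

```text
time: 68.28
tool_pos: [538.7, 181.2, 383.7]
tcp_rot: [-180.0, -3.8, 8.6]
ft_force: [-0.5, 0.6, -0.4]
finger_gap: 34.0
grip_force: 0.0
```

{"op": "apply_moves", "data": {
  "deltas": [
    [0.05,0.05,-0.44,0,-0.93,0,0.4],
    [0.18,-0.81,0.11,0,0,0,0.4],
    [0.18,-0.82,0.1,0,0,0,0.4],
    [0.18,-0.81,0.11,0,0,0,0.4],
    [0.17,-0.81,0.11,0,0,0,0.4],
    [0.18,-0.82,0.1,0,0,0,0.4],
    [0,0,0,0,0,0,0.4],
    [0,0,0,0,0,0,0.4]
  ]
}}

```text
time: 69.28
tool_pos: [547.8, 304.7, 382.5]
tcp_rot: [-180.0, 0.2, 8.7]
ft_force: [0.3, -0.3, 0.3]
finger_gap: 34.4
grip_force: 0.0
```

```bash
python3 - <<'E'
from caps import *
st(); g,G=lidgrip(np.pi/2); g=g+.5*OX
plan([(g+[0,0,30],G,.4),(g+[0,0,1],G,.4,2)])
E
```

```text
t 69.28 p [547.8 304.7 382.5] rpy [-180.     0.2    8.7] j [2.440e+01 1.120e+01 6.700e+01 1.000e-01 1.020e+02 1.057e+02] F [ 0.3 -0.3  0.3] gap 34.4 grip 0.0
[[0.01,-0.01,0.72,0,0.02,0,0.4],[0,-0.01,0.73,0,0.02,0.01,0.4],[0,0,0.48,0,0,0,0.4],[0,0,0.49,0,0,0,0.4]]
4 end [547.9 305.4 309.9]
```

{"op": "apply_moves", "data": {
  "deltas": [
    [0.01,-0.01,0.72,0,0.02,0,0.4],
    [0,-0.01,0.73,0,0.02,0,0.4],
    [0,0,0.48,0,0,0,0.4],
    [0,0,0.49,0,0,0,0.4],
    [0,0,0,0,0,0,0],
    [0,0,0,0,0,0,0],
    [0,0,0,0,0,0,0]
  ],
  "grip_force": 30
}}

```text
time: 70.15
tool_pos: [547.9, 305.3, 310.1]
tcp_rot: [-180.0, 0.0, 8.7]
ft_force: [-0.7, -1.0, -4.2]
finger_gap: 7.6
grip_force: 33.3
```

```bash
python3 - <<'E'
from h import *
st(); p,Q=pose()
g0,_=lidgrip(np.pi/2); off=p-g0; print(off.round(1))
W=[]
for i in range(1,13):
    th=np.pi/2-(np.pi/4)*i/12; g,G=lidgrip(th); W.append((g+off*(1-i/12),G,0))
plan(W)
E
```

```text
t 70.15 p [547.9 305.3 310.1] rpy [-180.     0.     8.7] j [ 24.4  10.7  75.    0.   94.3 105.8] F [-0.7 -1.  -4.2] gap 7.6 grip 33.3
[-0.3  0.5  1.1]
[[0,0.42,0.01,0.81,0,0,0],[0,0.43,0.01,0.82,0,0,0],[0,0.42,0,0.82,0,0,0],[0,0.43,0.01,0.82,0,0,0],[0,0.42,0.01,0.81,0,0,0],[0,0.43,0.01,0.82,0,0,0],[0,0.43,0,0.82,0,0,0],[0,0.42,0.01,0.82,0,0,0]]
[[0,0.43,0.01,0.82,0,0,0],[0,0.42,0.01,0.82,0,0,0],[0,0.43,0,0.81,0,0,0],[0.01,0.43,0.01,0.82,0,0,0]]
12 end [569.1 168.  254.9]
```

{"op": "apply_moves", "data": {
  "deltas": [
    [0,0.42,0.01,0.81,0,0,0],
    [0,0.43,0.01,0.82,0,0,0],
    [0,0.42,0,0.82,0,0,0],
    [0,0.43,0.01,0.82,0,0,0],
    [0,0.42,0.01,0.81,0,0,0],
    [0,0.43,0.01,0.82,0,0,0],
    [0,0.43,0,0.82,0,0,0],
    [0,0.42,0.01,0.82,0,0,0]
  ]
}}

```text
time: 71.15
tool_pos: [562.9, 208.3, 286.6]
tcp_rot: [-149.9, -0.1, 8.7]
ft_force: [-2.5, 1.2, -2.1]
finger_gap: 6.8
grip_force: 33.3
```

{"op": "apply_moves", "data": {
  "deltas": [
    [0,0.43,0.01,0.82,0,0,0],
    [0,0.42,0.01,0.82,0,0,0],
    [0,0.43,0,0.81,0,0,0],
    [0,0.43,0.01,0.82,0,0,0],
    [0,0,0,0,0,0,0],
    [0,0,0,0,0,0,0],
    [0,0,0,0,0,0,0]
  ]
}}

```text
time: 72.03
tool_pos: [569.3, 166.9, 255.9]
tcp_rot: [-135.1, -0.1, 8.6]
ft_force: [-4.2, -7.7, 3.4]
finger_gap: 7.5
grip_force: 34.8
```

```bash
python3 - <<'E'
from h import *
st(); p,Q=pose(); e=p-8*Q[:,2]-HG
print('lid angle from pos',np.degrees(np.arctan2(e[2],-(e@OX))-np.arctan2(4,202)), 'tool',lidgrip(np.pi/4)[0])
E
```

```text
t 72.03 p [569.3 166.9 255.9] rpy [-1.351e+02 -1.000e-01  8.600e+00] j [-12.1  12.5  89.3  41.6  95.6  66.8] F [-4.2 -7.7  3.4] gap 7.5 grip 34.8
lid angle from pos 44.930503803200224 tool [568.91187144 168.0189652  255.00714267]
```

{"op": "apply_moves", "data": {
  "deltas": [
    [0,0,0,0,0,0,0.15],
    [0,0,0,0,0,0,0.3],
    [0,0,0,0,0,0,0.35],
    [0,0,0,0,0,0,0.35],
    [0,0,-0.5,0,0,0,0.35],
    [0,0,-0.9,0,0,0,0.35],
    [0,0,-0.9,0,0,0,0.35],
    [0,0,-0.9,0,0,0,0.35]
  ]
}}

```text
time: 73.03
tool_pos: [579.3, 99.7, 324.1]
tcp_rot: [-135.0, -0.1, 8.6]
ft_force: [0.7, 0.6, 0.5]
finger_gap: 29.8
grip_force: 0.0
```

{"op": "apply_moves", "data": {
  "deltas": [
    [0,0,-0.9,0,0,0,0.35],
    [0,0,-0.9,0,0,0,0.35],
    [0,0,-0.9,0,0,0,0.35],
    [0,0,-0.9,0,0,0,0.35],
    [0,0,0,0,0,0,0.35],
    [0,0,0,0,0,0,0.35]
  ]
}}

```text
time: 73.78
tool_pos: [590.4, 25.6, 398.5]
tcp_rot: [-135.0, 0.0, 8.6]
ft_force: [0.1, -0.1, -0.1]
finger_gap: 29.8
grip_force: 0.0
```

```bash
python3 - <<'E'
from h import *
st(); s=snapshot('scene');d=snapshot('side')
for n,i in (('scene',s),('side',d)):
    i=i.copy(); C=cam(n)
    cv2.imwrite(f'pics/{n}13.png',i[:,:,::-1])
    print(n,proj(C,lidpts(CH,CY,np.pi/4)).round(1).tolist())
    big=cv2.resize(i,None,fx=2.5,fy=2.5,interpolation=2)
    q=(proj(C,lidpts(CH,CY,np.pi/4))+.5)*2.5
    cv2.polylines(big,[q.astype(np.int32)],True,(255,0,0),1)
    if n=='scene': A=big[350:950,750:1150]
    else: B=big[450:1050,600:1000]
cv2.imwrite('pics/f13.png',np.hstack([A[:600],B[:600]])[:,:,::-1])
E
```

```text
t 73.78 p [590.4  25.6 398.5] rpy [-135.     0.     8.6] j [-23.7  16.8  69.4  41.3 115.1  68.6] F [ 0.1 -0.1 -0.1] gap 29.8 grip 0.0
scene [[361.9, 253.3], [367.0, 175.7], [416.6, 216.8], [417.9, 294.6]]
side [[254.5, 249.7], [363.5, 218.4], [385.7, 297.9], [279.0, 334.2]]
```

View pics/f13.png

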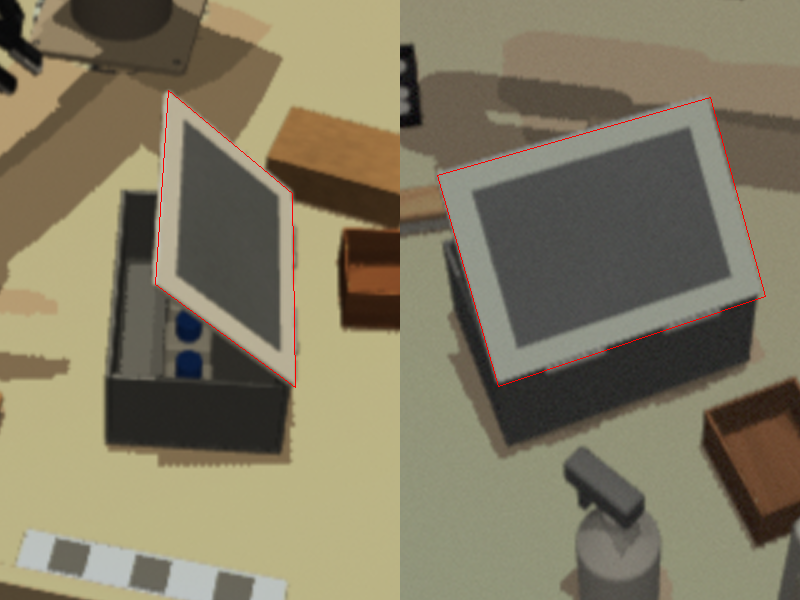

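The 45° outline matches the lid in both views, the standing bottles show beneath it, and the robot is clear. Handing in.

```bash
python3 -c "
from bench import hand_in
print(hand_in())"
```

```text
the job is handed in; nothing more can be done
None
```

The job is handed in: the lid went straight up (about 90.7° by image fit), all three white bottles were stood upright on the chest floor with it up, the lid was then folded to 45°, and no contact with the other items showed in the force readings or pictures.

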